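Dock the spare battery pack in the full charging cradle

ROBOT

A 6-joint arm with a two-finger parallel gripper is mounted at the origin on a cart in front of the work surface, level with it; the furniture and walls round the work are solid. World frame = base frame: x ahead of the robot, y to its left, z up, the work surface at z = 0. Lengths are in m, angles in rad, forces in N, time in s.
With the tool pointing down it reaches from about 0.375 to 0.9 m from the base axis. Payload 3.1 kg.
Tool frame: the origin (TCP) lies at the very end of the fingers, on their centre line; the grasp point (between the pads) lies 19 mm behind it; z points along the fingers, y is the direction in which the jaws open and shut (so a half turn about z gives the same grasp; the last joint's range is limited). The gripper opens to 87 mm and grips with 3 to 60 N. Pads are 19 mm wide; open, the fingers measure 117 mm over their backs; the gripper's body (75 mm by 190 mm) begins 51 mm behind the grasp point.
Start: joints at [-1.444, 0.527, 1.433, -0, 1.181, -0.178], TCP at [0.188, -0.596, 0.193] pointing down, gripper open.
Joint ranges: [-3.08, 3.08], [-0.75, 2.2], [0.22, 2.44], [-1.43, 4.57], [0, 2.65], [-2.85, 2.85]. Speed limits (rad/s): [2.79, 2.79, 3.14, 3.14, 3.14, 3.14].

INTERFACE

Orientations are given as a unit quaternion [x, y, z, w].
In Python, from rig import robot gives the robot as it stands.
- The arm moves only by the tool arm_command, never from a script. Its argument "targets" is a list of rows, each a list of 5 numbers: the shift along the tool's x, y, z in cm, then the turn about the tool's z in rad, then the finger opening in cm, from 0 to 8.7. In form: [[dx, dy, dz, spin, hand], ...]. A call has 1 to 5 rows; each row is the pose to reach, as a shift and turn from the pose commanded when the call began, along the tool's axes at that moment; what a row does not reach only later rows make up. A row lasts 1/8 s, in which the tool goes at most 62.5 mm and 10.7 degrees, less where a joint would pass 70% of its speed; a pose out of reach is approached as far as the arm can. A call with a gripper value outside its range is refused whole. The fingers move at their own pace and stop on an object; "newtons" is the grip in N (left out, the last holds). Time passes only in rows, so rows that repeat a pose let the fingers close. It gives the time, the measured TCP pose, the force and the opening at its end, in the units of the state.
- robot.get_obs(): the state, without advancing time (a new reading comes with each control period).
- robot.camera(name): name is "side" or "top"; returns (picture, depth): 420x560x3 uint8, red, green, blue; 420x560 float32, m along the optical axis (not along the pixel's ray), 0 where there is no reading.
- robot.camera_model(name): a dict with "mtx" (3x3 intrinsics, pixels), "extrinsics" (4x4, takes a point from world to camera coordinates). Camera axes: x right, y up, looking along -z (the intrinsics and any distortion apply to the point x, -y, -z); pixel columns grow to the right and rows downward; lengths in m; the calibration is good to about 2 mm. A picture is of the moment at which its call begins. camera_model takes no time and is no camera call.
- robot.hand_in(): hands the job in, once; it reports no verdict.
The state is a dict: "time": time; "q": joint angles; "joint_velocities": joint speeds; "joint_torque": joint torques, N m; "position": TCP position; "tool_rot": TCP orientation; "ft_force": force on the tool from outside, world axes, zero at the start; "moment": the same for the moment, N m; "grip_width": finger opening in m.
Only numpy, scipy, OpenCV 4.12 (cv2) and the standard library are available. Lean on these libraries where they do the work, as an engineer would, in place of code of your own. Each camera call takes 0.05 s, during which the arm holds its last target.

TASK

Put the spare battery pack that stands on the worktop into the one empty bay of the charging cradle, between the packs already there: its tongue goes in under the hood against the sprung contact, and its heel drops down behind the front sill so that it sits fully home and level. Leave the other three packs seated where they are and do not disturb the timer, the beaker or the marker.

Things in the scene. Friction and masses are not known exactly. Their poses are not given: they have to be found in the camera images.
- spare: Loose battery pack, about 0.3 kg, upright on the worktop. Origin: centre of the underside of its white block; x towards its tongue, y across, z up. Block 100 (x) x 48 (y) x 45 (z) mm. At the +x end a tongue sticks out at the bottom: it reaches to x = 70 mm, 36 wide, 8 thick (z = 0 to 8). The other end, x = -50, is the heel. A black grip rib stands on top.
- spare_rib (a point): Middle of the top of the spare pack's black grip rib, (0, 0, 77) mm in the pack's frame. The rib stands in the middle of the block's top, 44 long (x), 12 thick (y), from z = 45 to z = 77 mm; it can be pinched across or along. The seated packs have the same rib, 49.5 mm from rib to rib.
- spare_toe (a point): Middle of the lower edge of the tongue's tip on the spare pack: (70, 0, 0) mm in the pack's frame, same axes.
- cradle: Fixed grey charging cradle, 154 (x) x 218 (y) mm, four bays side by side across y, pitch 49.5 mm, no walls between bays; cheeks 34 mm tall at both ends. Origin under its middle; x runs into the bays, away from the front sill; y left, z up. Its floor is at z = 10 mm. Hood and sill leave the bays too short to lower a pack in level: tongue first, heel raised.
- bay (a point): The empty bay, second from the left (+y): where the pack's origin lies when fully home, on the cradle's floor, at (-10, 24.75, 10) mm in the cradle's frame, same axes. The gap between the neighbouring packs is about 51 mm (50 to 52) for the 48 mm pack; its middle may lie 0.5 mm off this point in y.
- sill (a point): Top inner edge of the front sill at the middle of the empty bay: x = -50.5 mm from the bay point, 12 mm above the cradle's floor. The sill runs along the whole front. A seated pack's heel stands behind it.
- hood_edge (a point): Lower front edge of the hood at the middle of the empty bay: x = +59 mm from the bay point, 14 mm above the floor. The hood is a flat roof 6 mm thick along the whole back; it covers all behind this edge, and seated packs have their tongues under it. A pack's block cannot go under it.
- pack_left: Pack of the same shape as the spare, loose but seated in the leftmost bay, the left (+y) neighbour of the empty bay. Origin and axes as for the spare pack. The hood keeps its tongue.
- pack_right: Pack of the same shape, loose but seated in the third bay, the right (-y) neighbour of the empty bay. Origin and axes as for the spare pack.
- pack_end: Pack of the same shape, loose but seated in the rightmost bay. Origin and axes as for the spare pack.
- timer: Bystander: loose white bench timer lying on the worktop, 70 x 64 x 17 mm. Origin: centre of its underside.
- beaker: Bystander: loose clear 100 ml beaker, 54 mm across, 71 mm tall. Origin: centre of its underside.
- marker: Bystander: loose grey marker pen with a black cap lying flat near the front edge, 136 mm long, 17 mm thick. Origin: under its middle.
- contact_face (a point): Where the face of the sprung steel contact stands when free: x = +66 mm from the bay point, under the hood at the back of the empty bay. The contact is 30 wide, 1 to 11 mm above the floor, and gives way in +x by up to 10 mm: 3 N at first touch, 9 N at the end. With the pack fully home it is pushed in 4 mm and holds the heel against the sill with 5 N.
There are look-alikes about, which are no part of the job. Leave any red look-alike of the pack_end alone.

How it is judged:
At the end, for the whole second after the job is handed in: The spare pack rests in the empty bay with its tongue under the hood and its heel behind the sill: its origin within -3 to +6 mm in x, 4 mm in y and 3 mm in z of the bay point, level to 0.04 rad, at rest; the three other packs within 5 mm of where they stood and level to 0.04 rad (x of spare in the frame of bay between -0.003 and 0.006 m and y of spare in the frame of bay between -0.004 and 0.004 m and z of spare in the frame of bay between -0.003 and 0.003 m and x of spare_toe in the frame of bay above 0.065 m and angle between each of spare, pack_left, pack_right, pack_end's own z axis and vertical below 0.04 rad and linear speed of spare below 0.01 m/s and distance of each of pack_left, pack_right, pack_end from where it was at the start of the episode below 0.005 m); the robot touches nothing.
It fails at once if a seated pack is unseated (moved over 10 mm or tipped over 0.15 rad) (distance of any of pack_left, pack_right, pack_end from where it was at the start of the episode above 0.01 m or angle between any of pack_left, pack_right, pack_end's own z axis and vertical above 0.15 rad).
It fails at once if the timer, the beaker or the marker is pushed away (over 20 mm) (distance of any of timer, beaker, marker from where it was at the start of the episode above 0.02 m).
It also fails if it takes over 64 s, if anything falls off the work surface, if the arm or the gripper's body presses on something with over 40 N, if the wrist force passes 120 N, or if a joint passes its speed limit or range.

## Working session

There is one attempt and no reset: what is moved stays moved. The work goes in short steps, Python scripts to look and compute and a tool call to move; the robot and the scene stay as the last step left them, time stands still between calls to the robot, and variables do not carry over. Pictures are saved under pics/ and viewed, and the job is handed in when it is done.

Besides the shell and the picture viewer there is one more tool, called after "Call:" by a JSON object that holds its "method" and its "body". arm_command: Moves the arm, as the interface text tells. Its arguments: {"type":"object","properties":{"targets":{"type":"array","items":{"type":"array","items":{"type":"number"}}},"newtons":{"type":"number"}},"required":["targets"]}

```bash
mkdir -p pics; ls; python3 - <<'E'
from rig import robot
import cv2,numpy as np
o=robot.get_obs();print({k:np.round(v,3) for k,v in o.items()})
for n in("top","side"):
    p,d=robot.camera(n);cv2.imwrite(f"pics/{n}0.png",p[:,:,::-1]);np.savez(f"{n}0.npz",p=p,d=d)
    m=robot.camera_model(n);print(n,m)
E
```

```text
pics
{'time': np.float64(0.0), 'q': array([-1.445,  0.528,  1.434,  0.   ,  1.181, -0.179]), 'joint_velocities': array([-0.001, -0.   , -0.002,  0.001,  0.001,  0.   ]), 'joint_torque': array([-1.0000e-03, -4.4005e+01, -1.7659e+01,  6.3000e-02,  5.8000e-02,
       -0.0000e+00]), 'position': array([ 0.187, -0.595,  0.192]), 'tool_rot': array([ 0.988,  0.152,  0.   , -0.001]), 'ft_force': array([ 0.506, -0.308, -0.491]), 'moment': array([-0.038, -0.033, -0.014]), 'grip_width': np.float64(0.087)}
top {'mtx': array([[394.73722374,   0.        , 281.01909664],
       [  0.        , 394.73722374, 213.50235074],
       [  0.        ,   0.        ,   1.        ]]), 'extrinsics': array([[-0.00738182, -0.99989969,  0.01208822, -0.00413933],
       [ 0.98233995, -0.00499099,  0.18703824, -0.53983088],
       [-0.18695915,  0.01325542,  0.98227826, -1.01398411],
       [ 0.        ,  0.        ,  0.        ,  1.        ]])}
side {'mtx': array([[504.35869109,   0.        , 284.41547832],
       [  0.        , 504.35869109, 210.29137434],
       [  0.        ,   0.        ,   1.        ]]), 'extrinsics': array([[ 0.86250683, -0.50600528, -0.00637379, -0.48694619],
       [ 0.2262653 ,  0.37435121,  0.89925813, -0.18853529],
       [-0.45264332, -0.77705845,  0.43737191, -1.25946736],
       [ 0.        ,  0.        ,  0.        ,  1.        ]])}
```

View pics/top0.png

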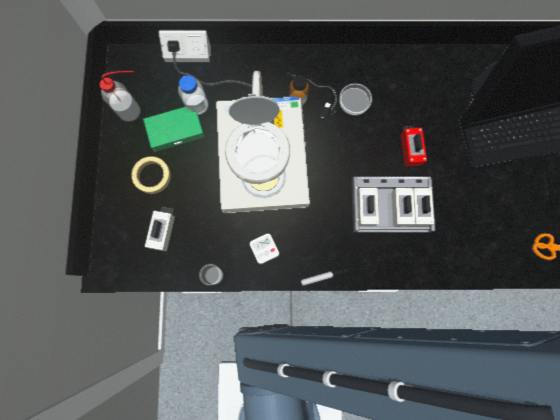

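View pics/side0.png

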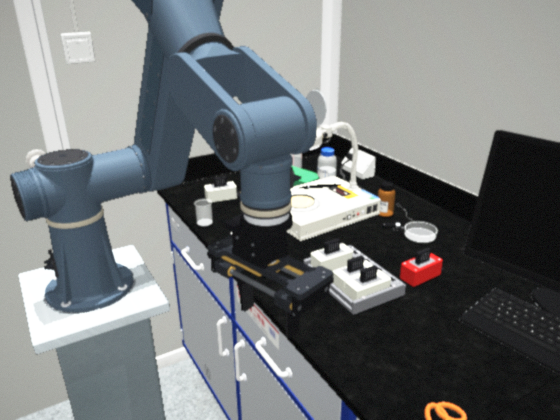

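```bash
cat > h.py <<'E'
import numpy as np,cv2
from rig import robot
def world(n,d,uv):
    m=robot.camera_model(n);K=m['mtx'];E=m['extrinsics']
    u,v=uv[...,0],uv[...,1]
    X=(u-K[0,2])/K[0,0]*d;Y=(v-K[1,2])/K[1,1]*d
    c=np.stack([X,-Y,-d],-1)
    return (c-E[:3,3])@E[:3,:3]
def cloud(n,d):
    v,u=np.mgrid[:d.shape[0],:d.shape[1]]
    return world(n,d,np.stack([u,v],-1).astype(float))
def proj(n,P):
    m=robot.camera_model(n);K=m['mtx'];E=m['extrinsics']
    c=np.atleast_2d(P)@E[:3,:3].T+E[:3,3]
    return np.stack([K[0,0]*c[:,0]/-c[:,2]+K[0,2],K[1,1]*-c[:,1]/-c[:,2]+K[1,2]],-1)
def crop(p,box,s,name):
    a,b,c,d=box
    cv2.imwrite(name,cv2.resize(p[c:d,a:b,::-1],None,fx=s,fy=s,interpolation=cv2.INTER_NEAREST))
E
python3 - <<'E'
from h import *
z=np.load('top0.npz');p,d=z['p'],z['d']
a=cv2.resize(p[195:265,120:200],None,fx=5,fy=5,interpolation=0)
b=cv2.resize(p[170:240,345:445],None,fx=5,fy=5,interpolation=0)[:350]
cv2.imwrite('pics/c1.png',np.hstack([a,b])[:,:,::-1][:,:800])
C=cloud('top',d)
np.set_printoptions(precision=3,suppress=True,linewidth=200)
for uv in[(158,229),(155,212),(165,212),(158,240),(370,203),(403,205),(424,205),(386,205),(386,229),(386,182),(263,248),(210,273),(317,278),(140,280),(415,150)]:
    print(uv,C[uv[1],uv[0]])
E
```

```text
(158, 229) [0.497 0.317 0.064]
(155, 212) [0.546 0.332 0.049]
(165, 212) [0.554 0.316 0.01 ]
(158, 240) [0.471 0.322 0.042]
(370, 203) [ 0.561 -0.242  0.083]
(403, 205) [ 0.56  -0.337  0.058]
(424, 205) [ 0.557 -0.39   0.07 ]
(386, 205) [ 0.571 -0.305  0.01 ]
(386, 229) [ 0.501 -0.299  0.016]
(386, 182) [ 0.631 -0.301  0.035]
(263, 248) [0.45  0.042 0.016]
(210, 273) [0.384 0.188 0.002]
(317, 278) [ 0.368 -0.104  0.017]
(140, 280) [ 0.367  0.379 -0.001]
(415, 150) [ 0.72  -0.385  0.047]
```

View pics/c1.png

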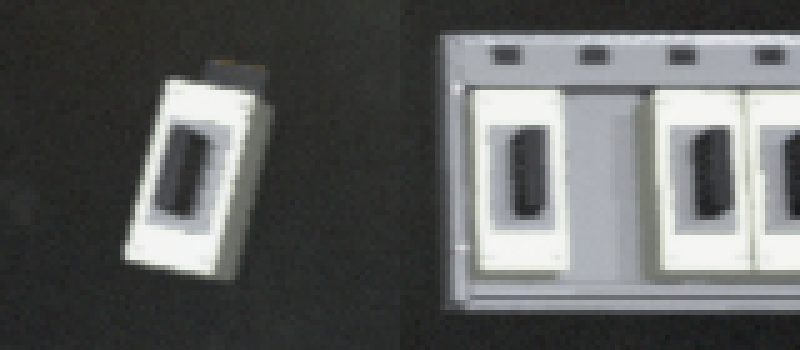

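```bash
cat > m.py <<'E'
from h import *
np.set_printoptions(precision=4,suppress=True,linewidth=200)
def plane(n,uv,z):
    a=world(n,np.full(len(uv),.5),uv);b=world(n,np.full(len(uv),1.5),uv)
    t=(z-a[:,2])/(b[:,2]-a[:,2]);return a+(b-a)*t[:,None]
def rect(n,p,box,zt,thr):
    a,b,c,d=box
    g=p[c:d,a:b].min(2)
    g=cv2.resize(g,None,fx=8,fy=8,interpolation=cv2.INTER_CUBIC)
    m=(g>thr).astype(np.uint8)
    cs,_=cv2.findContours(m,cv2.RETR_EXTERNAL,cv2.CHAIN_APPROX_NONE)
    k=max(cs,key=cv2.contourArea)[:,0].astype(float)
    uv=(k+.5)/8-.5+[a,c]
    P=plane(n,uv,zt)[:,:2]
    r=cv2.minAreaRect((P*1000).astype(np.float32))
    return r
E
python3 - <<'E'
from m import *
z=np.load('top0.npz');p,d=z['p'],z['d'];C=cloud('top',d)
for nm,box,zt in[('spare',(138,185,205,255),.045),('left',(355,380,185,228),.055),('right+end',(390,436,185,228),.055)]:
    for thr in(170,190,210):print(nm,thr,rect('top',p,box,zt,thr))
for nm,(a,b,c,dd) in[('spare',(138,185,205,255)),('left',(352,386,178,232)),('r',(390,440,178,232))]:
    Q=C[c:dd,a:b].reshape(-1,3)
    off=0 if nm=='spare' else .01
    for lo,hi,t in[(.035,.055,'top'),(.07,.085,'rib')]:
        S=Q[(Q[:,2]>lo+off)&(Q[:,2]<hi+off)]
        print(nm,t,len(S),S.mean(0),S.min(0),S.max(0))
Q=C[175:235,383:393];
for r in range(172,236,2): print(r,C[r,386])
reg=C[90:215,210:320].reshape(-1,3);print('scope max',reg[:,2].max(), reg[reg[:,2]>.15].min(0),reg[reg[:,2]>.15].max(0),reg[reg[:,2]>.03].min(0))
E
```

```text
spare 170 ((498.3587341308594, 323.7473449707031), (48.807403564453125, 100.25455474853516), 79.35340118408203)
spare 190 ((498.42254638671875, 323.75921630859375), (47.73893356323242, 99.40565490722656), 79.21662139892578)
spare 210 ((498.44036865234375, 323.89093017578125), (46.48936462402344, 98.38330841064453), 79.211669921875)
left 170 ((558.9625854492188, -246.2209930419922), (55.34068298339844, 104.25849151611328), 86.89873504638672)
left 190 ((559.9967651367188, -245.51107788085938), (50.335601806640625, 99.8841781616211), 89.56600189208984)
left 210 ((560.1346435546875, -245.27508544921875), (48.253902435302734, 98.16802978515625), 89.63488006591797)
right+end 170 ((561.4891357421875, -368.5564880371094), (100.2121353149414, 104.98576354980469), 89.7044448852539)
right+end 190 ((560.95361328125, -368.57745361328125), (98.82178497314453, 102.54218292236328), 89.69723510742188)
right+end 210 ((559.644775390625, -343.7305908203125), (47.82833480834961, 98.26290893554688), 88.80477905273438)
spare top 574 [0.4968 0.3195 0.045 ] [0.4464 0.2911 0.0352] [0.5503 0.3527 0.0549]
spare
[... 795 characters left out ...]
196 [ 0.5968 -0.3065  0.0093]
198 [ 0.5905 -0.3055  0.0114]
200 [ 0.5846 -0.3051  0.0117]
202 [ 0.579 -0.305  0.011]
204 [ 0.5738 -0.3054  0.0083]
206 [ 0.5672 -0.304   0.0121]
208 [ 0.5616 -0.3038  0.0115]
210 [ 0.5564 -0.3043  0.0088]
212 [ 0.55   -0.303   0.0121]
214 [ 0.5446 -0.3032  0.0103]
216 [ 0.5388 -0.3028  0.0107]
218 [ 0.5327 -0.3017  0.0133]
220 [ 0.5273 -0.3019  0.0115]
222 [ 0.522  -0.3022  0.0092]
224 [ 0.5166 -0.3024  0.0073]
226 [ 0.5086 -0.2979  0.0222]
228 [ 0.5035 -0.2984  0.0191]
230 [ 0.4996 -0.3014  0.0076]
232 [ 0.4951 -0.3034 -0.0007]
234 [ 0.4893 -0.3028  0.0002]
scope max 1.0970335930525712 [ 0.3407 -0.0252  0.151 ] [0.847  0.1167 1.097 ] [ 0.3407 -0.0874  0.03  ]
```

```bash
python3 - <<'E'
from m import *
z=np.load('top0.npz');p,d=z['p'],z['d'];C=cloud('top',d)
for c in range(200,345,12): print(c,[f"{C[r,c][0]:.2f},{C[r,c][1]:.2f},{C[r,c][2]:.2f}" for r in range(110,290,15)])
print([ (f"{C[r,c]}") for r,c in[(150,230),(150,257),(130,257),(180,257)]])
z=np.load('side0.npz');C2=cloud('side',z['d']);Q=C2.reshape(-1,3)
S=Q[(Q[:,0]>.4)&(Q[:,0]<.9)&(Q[:,1]>-.1)&(Q[:,1]<.2)&(Q[:,2]>.08)]
for zz in np.arange(.08,.6,.05):
    T=S[(S[:,2]>zz)&(S[:,2]<zz+.05)]
    if len(T):print(round(zz,2),len(T),T[:,:2].min(0),T[:,:2].max(0))
E
```

```text
200 ['0.85,0.22,0.03', '0.80,0.22,0.03', '0.77,0.23,0.00', '0.72,0.23,-0.00', '0.68,0.22,-0.00', '0.63,0.22,0.00', '0.59,0.22,0.00', '0.55,0.22,-0.00', '0.50,0.22,0.00', '0.46,0.22,0.00', '0.42,0.22,0.00', '0.38,0.20,0.07']
212 ['0.86,0.19,0.00', '0.82,0.19,0.00', '0.77,0.19,-0.00', '0.72,0.19,-0.00', '0.68,0.19,0.01', '0.63,0.19,0.00', '0.59,0.19,-0.00', '0.55,0.19,-0.00', '0.50,0.19,0.00', '0.46,0.18,-0.00', '0.42,0.18,0.00', '0.38,0.18,0.00']
224 ['0.83,0.15,0.06', '0.79,0.15,0.06', '0.75,0.15,0.06', '0.70,0.15,0.06', '0.66,0.15,0.06', '0.62,0.15,0.06', '0.58,0.15,0.06', '0.55,0.15,0.00', '0.50,0.15,-0.00', '0.46,0.15,-0.00', '0.42,0.15,-0.00', '0.38,0.15,0.00']
236 ['0.69,0.09,0.35', '0.79,0.12,0.06', '0.66,0.09,0.29', '0.62,0.09,0.29', '0.59,0.09,0.28', '0.62,0.11,0.06', '0.58,0.11,0.06', '0.55,0.12,-0.00', '0.50,0.12,0.00', '0.46,0.12,-0.00', '0.42,0.12,0.00', '0.38,0.12,0.00']
248 ['0.70,0.06,0.35', '0.69,0.07,0.29', '0.66,0.07,0.27', '0.63,0.07,0.27', '0.59,0.07,0.28', '0.62,0.08,0.06', '0.58,0.08,0.06', '0.55,0.09,-0.00', '0.50,0.08,-0.00', '0.46,0.08,0.00', '0.42,0.08,0.00'
[... 1579 characters left out ...]
15,-0.00', '0.46,-0.15,0.00', '0.42,-0.15,-0.00', '0.38,-0.14,0.02']
344 ['0.86,-0.20,0.01', '0.81,-0.20,0.00', '0.77,-0.19,-0.00', '0.72,-0.19,0.00', '0.68,-0.19,0.00', '0.63,-0.19,0.00', '0.59,-0.19,0.00', '0.54,-0.19,0.00', '0.50,-0.19,-0.00', '0.46,-0.18,0.00', '0.42,-0.18,0.00', '0.38,-0.18,0.00']
['[0.6355 0.1048 0.2841]', '[0.6397 0.0471 0.2722]', '[0.6845 0.0471 0.2762]', '[0.5689 0.0464 0.2821]']
0.08 179 [ 0.8394 -0.0864] [0.8999 0.0553]
0.13 82 [0.8403 0.0349] [0.8618 0.0543]
0.18 80 [0.8355 0.0352] [0.8603 0.0545]
0.23 316 [ 0.6384 -0.0296] [0.8457 0.0591]
0.28 179 [ 0.6588 -0.0236] [0.8125 0.0639]
0.33 295 [ 0.6907 -0.0068] [0.7074 0.0907]
0.38 71 [0.6972 0.0128] [0.7072 0.0825]
```

```bash
cat >> m.py <<'E'
from scipy.spatial.transform import Rotation as R
def delta(tgt,yaw):
    o=robot.get_obs();r=R.from_quat(o['tool_rot']);
    a=r.as_matrix()[:,0];y0=np.arctan2(a[1],a[0])
    d=r.inv().apply(np.array(tgt)-o['position'])*100
    print('pos',o['position'],'yaw',y0,'t',o['time'],'F',o['ft_force'],'M',o['moment'],'w',o['grip_width'],'q',o['q'],'\n d cm',d,'spin',(y0-yaw+np.pi)%(2*np.pi)-np.pi)
E
python3 -c "
from m import *
delta([.42,-.1,.2],-.187)"
```

```text
pos [ 0.1875 -0.5955  0.1921] yaw 0.3047911643632901 t 0.1 F [-0.5614 -0.4831 -0.0061] M [ 0.0136 -0.0324  0.0006] w 0.08671552586797611 q [-1.4445  0.5284  1.4338 -0.      1.1814 -0.1785] 
 d cm [ 37.0486 -40.2875  -0.7023] spin 0.4917911643632902
```

Candidates for the spare (top view): white pack at (158,229), white seated packs at (370,205), (403,205) and (424,205), and the red look-alike at (415,145). The loose white one standing on the worktop at (158,229) is the spare. The close crop shows its dark tongue pointing up and slightly right, and its black rib.

Call:
{"method": "arm_command", "body": {"targets": [[37,-40.3,-0.7,0.49,5],[37,-40.3,-0.7,0.49,5],[37,-40.3,-0.7,0.49,5],[37,-40.3,-0.7,0.49,5],[37,-40.3,-0.7,0.49,5]], "newtons": 15}}

```text
time: 0.72
position: [0.3206, -0.3112, 0.1968]
tool_rot: [0.996, -0.093, 0.0, -0.0]
ft_force: [0.2, -0.2, 0.4]
grip_width: 0.0514
```

```bash
python3 -c "
from m import *
delta([.42,.2,.2],-.187)"
```

```text
pos [ 0.3206 -0.3112  0.1968] yaw -0.18600692076427813 t 0.725 F [ 0.1894 -0.1679  0.448 ] M [ 0.0593 -0.0217  0.0545] w 0.05142410221232239 q [-1.0219  0.2828  1.8563  0.0004  1.0027  0.7347] 
 d cm [  0.3197 -52.076   -0.2996] spin 0.0009930792357217832
```

Call:
{"method": "arm_command", "body": {"targets": [[3.3,-52.6,0,0,4],[3.3,-52.6,0,0,4],[3.3,-52.6,0,0,4],[3.3,-52.6,0,0,4],[3.3,-52.6,0,0,4]]}}

```text
time: 1.35
position: [0.397, -0.0084, 0.197]
tool_rot: [0.996, -0.093, 0.0, 0.0]
ft_force: [1.4, -0.7, 0.1]
grip_width: 0.0401
```

```bash
python3 -c "
from m import *
delta([.4906,.3252,.15],-.187)"
```

```text
pos [ 0.397  -0.0084  0.197 ] yaw -0.18572540727751777 t 1.35 F [ 1.4398 -0.7292  0.0586] M [ 0.0206 -0.0781 -0.0101] w 0.04005049285146016 q [-0.3043  0.2127  1.9641 -0.      0.9642  1.4522] 
 d cm [  3.0377 -34.5118   4.6986] spin 0.001274592722482204
```

Call:
{"method": "arm_command", "body": {"targets": [[3.0,-34.5,0,0,4],[3.0,-34.5,0,0,4],[3.0,-34.5,0,0,4],[3.0,-34.5,0,0,4],[3.0,-34.5,0,0,4]]}}

```text
time: 1.98
position: [0.4807, 0.2929, 0.1966]
tool_rot: [0.996, -0.092, -0.0, 0.0]
ft_force: [1.5, -0.0, 0.5]
grip_width: 0.0403
```

Call:
{"method": "arm_command", "body": {"targets": [[0,0,0,0,4],[0,0,0,0,4]]}}

```text
time: 2.22
position: [0.4796, 0.2903, 0.1962]
tool_rot: [0.996, -0.092, -0.001, 0.001]
ft_force: [-0.1, -0.5, 0.6]
grip_width: 0.04
```

```bash
python3 - <<'E'
from m import *
delta([.4906,.3252,.049],-.187)
for n in("top","side"):
    p,d=robot.camera(n);cv2.imwrite(f"pics/{n}1.png",p[:,:,::-1]);np.savez(f"{n}1.npz",p=p,d=d)
E
```

```text
pos [0.4796 0.2903 0.1962] yaw -0.18433523411558378 t 2.225 F [-0.0846 -0.5127  0.6446] M [0.0243 0.0694 0.0054] w 0.040026744495352755 q [ 0.3453  0.438   1.5904 -0.0006  1.1156  2.1007] 
 d cm [ 0.4682 -3.659  14.7132] spin 0.0026647658844161093
```

View pics/top1.png

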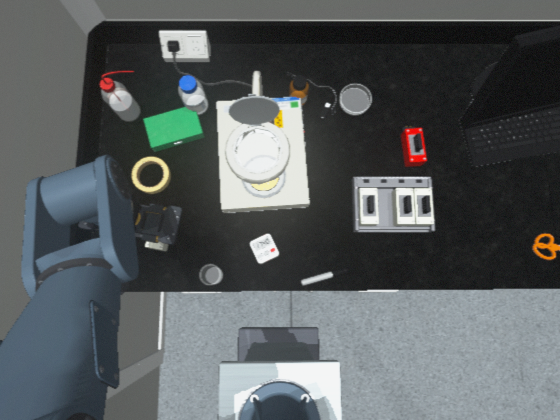

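View pics/side1.png

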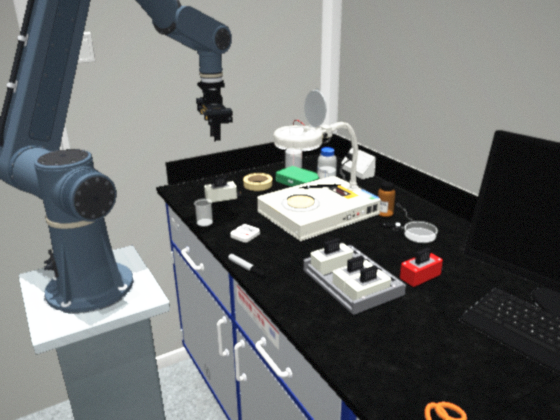

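```bash
python3 - <<'E'
from m import *
z=np.load('side1.npz');p,d=z['p'],z['d'];C=cloud('side',d)
zt=np.load('top1.npz');Ct=cloud('top',zt['d'])
def st(nm,Q,xr,yr,zr):
    S=Q[(Q[...,0]>xr[0])&(Q[...,0]<xr[1])&(Q[...,1]>yr[0])&(Q[...,1]<yr[1])&(Q[...,2]>zr[0])&(Q[...,2]<zr[1])]
    print(nm,len(S),S.mean(0),np.percentile(S,2,0),np.percentile(S,98,0))
for nm,Q in(('top',Ct),('side',C)):
    st(nm+' spare rib',Q,(.45,.55),(.28,.36),(.055,.085)) if nm=='side' else 0
    st(nm+' spare top',Q,(.42,.58),(.27,.37),(.040,.05)) if nm=='side' else 0
    for k,y in(('L',-.245),('R',-.343),('E',-.393)):
        st(nm+' rib '+k,Q,(.5,.62),(y-.015,y+.015),(.08,.095))
        st(nm+' top '+k,Q,(.48,.63),(y-.024,y+.024),(.050,.060))
for nm,img,pt in(('side',p,None),('top',zt['p'],None)):
    # project predicted points
    o=img.copy()
    def frame(c,yaw,pts):
        return np.array([[c[0]+np.cos(yaw)*x-np.sin(yaw)*y,c[1]+np.sin(yaw)*x+np.cos(yaw)*y,c[2]+zz] for x,y,zz in pts])/1
    top=[(.05,.024,.045),(.05,-.024,.045),(-.05,-.024,.045),(-.05,.024,.045)]
    rib=[(.022,.006,.077),(.022,-.006,.077),(-.022,-.006,.077),(-.022,.006,.077)]
    s=5
    def draw(c,yaw,b):
        a,_,cc,_=b
        for q in(top,rib):
            uv=(proj(nm,frame(c,yaw,q))+.5-[a,cc])*s
            cv2.polylines(I,[uv.round().astype(int)],True,(255,0,0),1)
    b=(300,410,230,310) if nm=='side' else (345,445,170,240)
    I=cv2.resize(o[b[2]:b[3],b[0]:b[1]],None,fx=s,fy=s,interpolation=0)
    for y in(-.2453,-.2946,-.3438,-.3933): draw((.560,y,.01),-.006,b)
    cv2.imwrite(f'pics/fit_{nm}.png',I[:,:,::-1])
    if nm=='side':
        b=(195,245,170,210);I=cv2.resize(o[b[2]:b[3],b[0]:b[1]],None,fx=s,fy=s,interpolation=0)
        draw((.4984,.3237,0),-.187,b);cv2.imwrite('pics/fit_sp.png',I[:,:,::-1])
E
```

```text
top rib L 88 [ 0.5599 -0.2453  0.0868] [ 0.5388 -0.252   0.0817] [ 0.5812 -0.2397  0.0912]
top top L 510 [ 0.5585 -0.2435  0.0558] [ 0.512  -0.2676  0.0515] [ 0.6084 -0.2224  0.0596]
top rib R 85 [ 0.559  -0.3437  0.0865] [ 0.5381 -0.35    0.0812] [ 0.5811 -0.3387  0.092 ]
top top R 493 [ 0.5576 -0.341   0.0555] [ 0.5112 -0.3662  0.0509] [ 0.6078 -0.321   0.0591]
top rib E 90 [ 0.5593 -0.3936  0.0865] [ 0.5377 -0.4006  0.0806] [ 0.5807 -0.388   0.0903]
top top E 486 [ 0.5574 -0.3903  0.0556] [ 0.5108 -0.416   0.0513] [ 0.6081 -0.3705  0.0594]
side spare rib 88 [0.4982 0.3183 0.0659] [0.4777 0.3077 0.0562] [0.5208 0.3302 0.0756]
side spare top 153 [0.4953 0.3156 0.0432] [0.4509 0.2897 0.0401] [0.5465 0.3451 0.0492]
side rib L 63 [ 0.5588 -0.2486  0.084 ] [ 0.538  -0.2559  0.0805] [ 0.5829 -0.2397  0.0872]
side top L 286 [ 0.5544 -0.2509  0.0537] [ 0.511  -0.2681  0.0502] [ 0.6075 -0.2254  0.0589]
side rib R 73 [ 0.5569 -0.3476  0.0842] [ 0.5373 -0.3533  0.0803] [ 0.58   -0.3397  0.0873]
side top R 267 [ 0.5438 -0.3471  0.054 ] [ 0.5093 -0.3661  0.0507] [ 0.6066 -0.324   0.0588]
side rib E 86 [ 0.5574 -0.3976  0.0841] [ 0.5372 -0.403   0.0801] [ 0.5789 -0.3907  0.0878]
side top E 375 [ 0.5513 -0.3989  0.054 ] [ 0.5088 -0.4165  0.0506] [ 0.6069 -0.3724  0.0584]
```

View pics/fit_side.png

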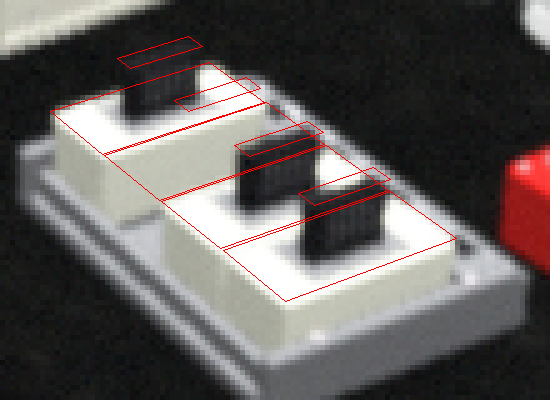

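View pics/fit_top.png

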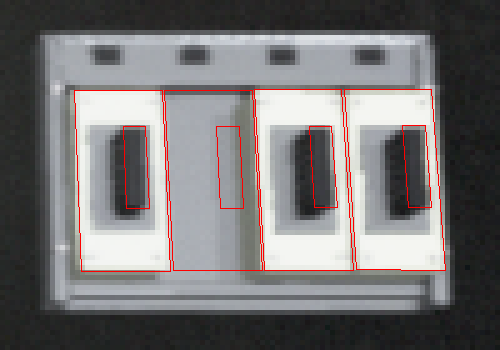

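View pics/fit_sp.png

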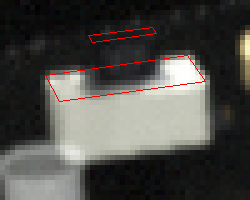

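Call:
{"method": "arm_command", "body": {"targets": [[0.5,-3.6,4,0,4],[0.5,-3.6,9,0,4],[0.5,-3.6,9,0,4],[0.5,-3.6,9,0,4]]}}

```text
time: 2.82
position: [0.4932, 0.3245, 0.1083]
tool_rot: [0.996, -0.093, 0.001, -0.0]
ft_force: [1.0, 1.0, 0.5]
grip_width: 0.0402
```

```bash
python3 - <<'E'
from m import *
delta([.4906,.3250,.049],-.187)
for n in("side",):
    p,d=robot.camera(n);crop(p,(170,270,100,220),5,'pics/s2.png')
E
```

```text
pos [0.4932 0.3245 0.1083] yaw -0.1868398509751815 t 2.825 F [1.0271 0.9893 0.4646] M [ 0.0403  0.0097 -0.0486] w 0.04018177717106085 q [ 0.3928  0.5881  1.6008 -0.0001  0.9511  2.1505] 
 d cm [-0.272   0.0009  5.9342] spin 0.0001601490248184234
```

View pics/s2.png

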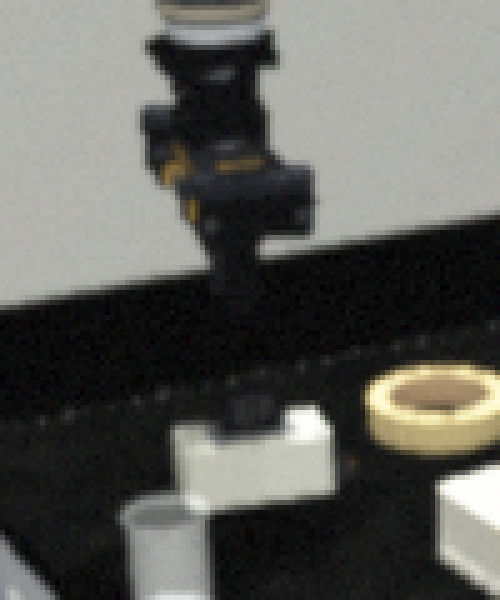

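Call:
{"method": "arm_command", "body": {"targets": [[-0.2,0,3,0,4],[-0.2,0,5.9,0,4],[-0.2,0,5.9,0,4],[-0.2,0,5.9,0,4]]}}

```text
time: 3.38
position: [0.4919, 0.3261, 0.0501]
tool_rot: [0.996, -0.093, 0.002, -0.001]
ft_force: [0.9, -0.1, -0.9]
grip_width: 0.04
```

Call:
{"method": "arm_command", "body": {"targets": [[0,0,0,0,0.9],[0,0,0,0,0.9],[0,0,0,0,0.9],[0,0,0,0,0.9],[0,0,0,0,0.9]], "newtons": 15}}

```text
time: 4.0
position: [0.4902, 0.3256, 0.0479]
tool_rot: [0.996, -0.092, -0.0, 0.0]
ft_force: [-0.0, 0.3, 0.4]
grip_width: 0.0101
```

Call:
{"method": "arm_command", "body": {"targets": [[0,0,-1,0,0.9],[0,0,-2,0,0.9],[0,0,-3,0,0.9],[0,0,-3,0,0.9]]}}

```text
time: 4.5
position: [0.4912, 0.3261, 0.0794]
tool_rot: [0.996, -0.092, 0.001, -0.001]
ft_force: [0.7, 0.4, -0.1]
grip_width: 0.0088
```

```bash
python3 - <<'E'
from m import *
delta([.4906,.3250,.2],-.187)
for n in("side",):
    p,d=robot.camera(n);crop(p,(170,270,100,220),5,'pics/s3.png')
E
```

```text
pos [0.4912 0.3261 0.0794] yaw -0.18518248425248365 t 4.5 F [ 0.696   0.4062 -0.1383] M [-0.0163  0.011   0.0412] w 0.008821496196446139 q [0.3966 0.6286 1.6237 0.0001 0.8864 2.1525] 
 d cm [ -0.0116   0.0956 -12.063 ] spin 0.0018175157475162074
```

View pics/s3.png

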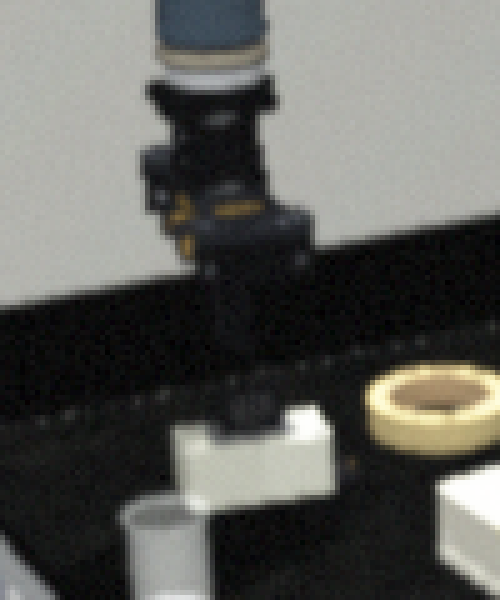

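Call:
{"method": "arm_command", "body": {"targets": [[0,0,0,0,4],[0,0,0,0,4],[0,0,0,0,4],[0,0,0,0,4]]}}

```text
time: 5.05
position: [0.4902, 0.3256, 0.0777]
tool_rot: [0.996, -0.092, -0.0, 0.0]
ft_force: [-0.3, -0.5, -0.8]
grip_width: 0.0373
```

```bash
python3 - <<'E'
from m import *
np.set_printoptions(precision=4,suppress=True)
delta([.4906,.3250,.049],-.187)
p,d=robot.camera("side");np.savez('side4.npz',p=p,d=d);crop(p,(195,255,140,210),8,'pics/s4.png')
C=cloud('side',d)
def st(nm,Q,xr,yr,zr):
    S=Q[(Q[...,0]>xr[0])&(Q[...,0]<xr[1])&(Q[...,1]>yr[0])&(Q[...,1]<yr[1])&(Q[...,2]>zr[0])&(Q[...,2]<zr[1])]
    print(nm,len(S),S.mean(0),np.percentile(S,2,0),np.percentile(S,98,0))
st('rib',C,(.45,.55),(.28,.36),(.055,.075))
st('fing',C,(.45,.55),(.25,.4),(.08,.11))
print(proj('side',robot.get_obs()['position']))
E
```

```text
pos [0.4902 0.3256 0.0777] yaw -0.18521401475256874 t 5.05 F [-0.2772 -0.4567 -0.7948] M [ 0.0163  0.0351 -0.0046] w 0.03727763333500662 q [0.3965 0.631  1.6248 0.     0.8862 2.1525] 
 d cm [0.0501 0.0483 2.8743] spin 0.001785985247431121
rib 82 [0.4986 0.3184 0.0656] [0.4772 0.3098 0.0555] [0.5204 0.3281 0.0747]
fing 15 [0.4883 0.317  0.1074] [0.4764 0.2949 0.1051] [0.4971 0.3472 0.1097]
[[216.3796 176.4043]]
```

View pics/s4.png

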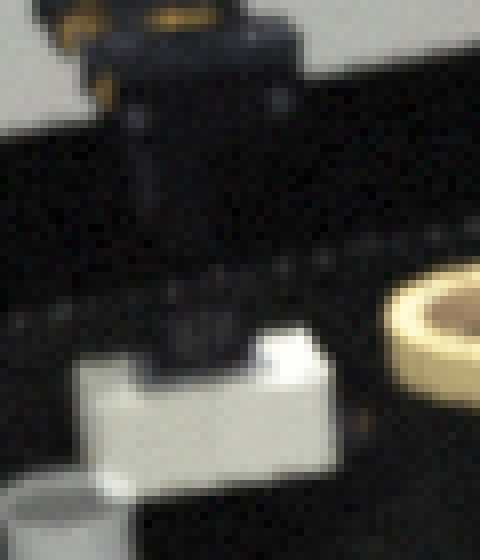

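Call:
{"method": "arm_command", "body": {"targets": [[0,0,2.9,0,4],[0,0,2.9,0,4],[0,0,2.9,0,4]]}}

```text
time: 5.48
position: [0.4906, 0.3258, 0.0493]
tool_rot: [0.996, -0.092, 0.0, -0.0]
ft_force: [0.2, -0.6, 0.1]
grip_width: 0.04
```

Call:
{"method": "arm_command", "body": {"targets": [[0,0,0,0,0],[0,0,0,0,0],[0,0,0,0,0],[0,0,0,0,0],[0,0,0,0,0]], "newtons": 20}}

```text
time: 6.1
position: [0.4903, 0.3256, 0.049]
tool_rot: [0.996, -0.092, 0.0, -0.0]
ft_force: [-0.9, 0.4, 0.3]
grip_width: 0.0024
```

Call:
{"method": "arm_command", "body": {"targets": [[0,0,0,0,0],[0,0,0,0,0]], "newtons": 20}}

```text
time: 6.35
position: [0.4902, 0.3256, 0.0489]
tool_rot: [0.996, -0.092, -0.0, 0.0]
ft_force: [-0.0, 0.5, -0.9]
grip_width: 0.0005
```

```bash
python3 - <<'E'
from m import *
p,d=robot.camera("side");np.savez('side5.npz',p=p,d=d);crop(p,(190,250,140,210),8,'pics/s5.png')
p,d=robot.camera("top");np.savez('top5.npz',p=p,d=d);crop(p,(110,210,180,260),7,'pics/t5.png')
P=robot.get_obs()['position'];print(proj('side',P),proj('top',P))
E
```

```text
[[216.9423 184.3048]] [[156.3156 232.5053]]
```

View pics/s5.png

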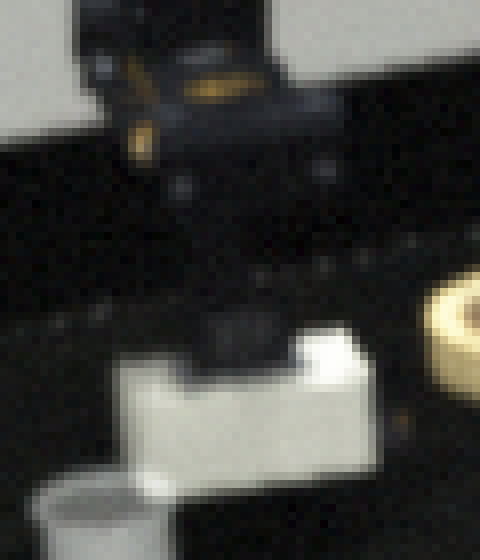

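View pics/t5.png

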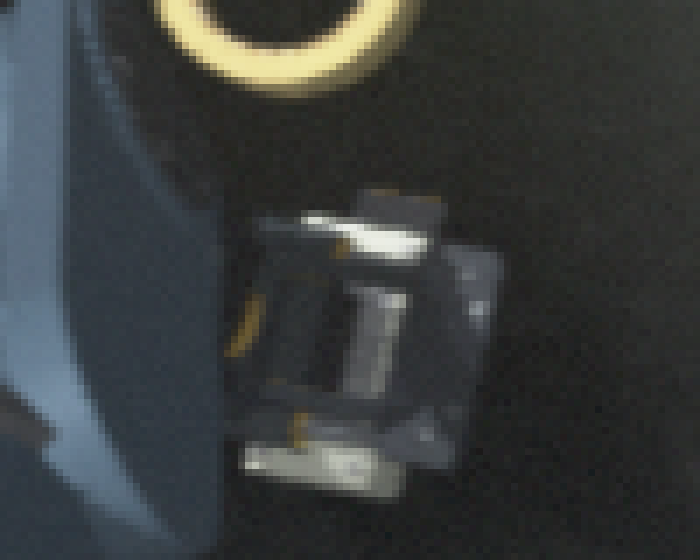

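```bash
python3 - <<'E'
from m import *
z=np.load('side5.npz');p,d=z['p'],z['d'];C=cloud('side',d)
E=robot.camera_model('side')['extrinsics'];print('cam',-E[:3,:3].T@E[:3,3])
for r in range(150,190,2): print(r,[("%.3f,%.3f,%.3f"%tuple(C[r,c])) for c in range(208,232,3)])
g=np.clip(p[140:210,190:250].astype(float)*4,0,255).astype(np.uint8)
cv2.imwrite('pics/s5b.png',cv2.resize(g[:,:,::-1],None,fx=8,fy=8,interpolation=0))
E
```

```text
cam [-0.1074 -1.1545  0.7173]
150 ['0.464,0.316,0.179', '0.464,0.291,0.186', '0.483,0.311,0.177', '0.488,0.299,0.180', '0.507,0.320,0.170', '0.502,0.281,0.182', '0.501,0.257,0.190', '0.634,0.537,0.083']
152 ['0.467,0.325,0.169', '0.455,0.269,0.188', '0.460,0.256,0.191', '0.471,0.257,0.188', '0.479,0.253,0.188', '0.489,0.253,0.187', '0.495,0.244,0.188', '0.504,0.241,0.187']
154 ['0.458,0.303,0.171', '0.449,0.254,0.187', '0.455,0.245,0.188', '0.463,0.241,0.188', '0.470,0.234,0.189', '0.480,0.233,0.187', '0.487,0.226,0.188', '0.497,0.225,0.187']
156 ['0.454,0.295,0.167', '0.441,0.236,0.187', '0.449,0.232,0.187', '0.459,0.233,0.185', '0.469,0.231,0.184', '0.479,0.231,0.182', '0.491,0.235,0.178', '0.498,0.227,0.179']
158 ['0.452,0.291,0.162', '0.440,0.234,0.182', '0.450,0.235,0.179', '0.460,0.236,0.177', '0.472,0.240,0.174', '0.477,0.228,0.176', '0.486,0.225,0.176', '0.500,0.233,0.170']
160 ['0.452,0.293,0.154', '0.440,0.237,0.174', '0.451,0.240,0.171', '0.461,0.238,0.170', '0.472,0.241,0.166', '0.480,0.236,0.167', '0.492,0.240,0.163', '0.499,0.233,0.164']
162 ['0.539,0.520,0.058', '0.442
[... 1704 characters left out ...]
003']
182 ['0.517,0.478,-0.003', '0.528,0.476,-0.005', '0.479,0.322,0.061', '0.489,0.321,0.059', '0.499,0.317,0.059', '0.509,0.315,0.057', '0.519,0.313,0.056', '0.542,0.342,0.040']
184 ['0.510,0.461,-0.003', '0.516,0.447,0.001', '0.479,0.324,0.053', '0.490,0.324,0.051', '0.498,0.317,0.051', '0.508,0.316,0.050', '0.517,0.311,0.049', '0.538,0.332,0.037']
186 ['0.466,0.346,0.041', '0.471,0.332,0.045', '0.477,0.319,0.048', '0.488,0.321,0.045', '0.495,0.312,0.047', '0.508,0.315,0.043', '0.517,0.312,0.041', '0.524,0.303,0.043']
188 ['0.457,0.325,0.043', '0.466,0.321,0.042', '0.475,0.317,0.042', '0.483,0.310,0.042', '0.493,0.307,0.042', '0.500,0.299,0.043', '0.511,0.299,0.040', '0.521,0.296,0.039']
```

View pics/s5b.png

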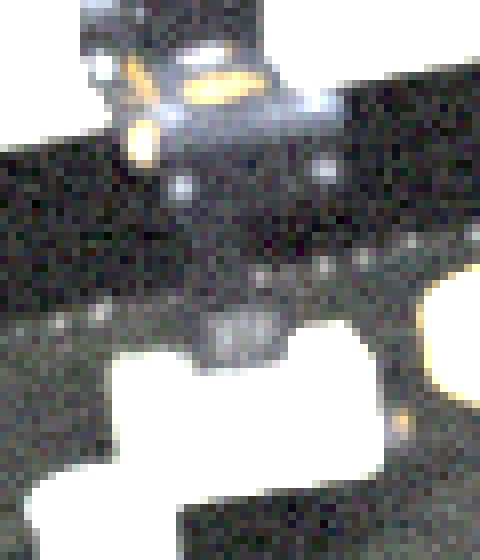

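```bash
python3 - <<'E'
from m import *
for f,P in(('side4',(.4902,.3256,.0777)),('side1',(.4796,.2903,.1962)),('side5',(.4902,.3256,.0489))):
    z=np.load(f+'.npz');p,d=z['p'],z['d'];C=cloud('side',d)
    Q=C.reshape(-1,3)
    S=Q[(abs(Q[:,0]-P[0])<.06)&(abs(Q[:,1]-P[1])<.11)&(Q[:,2]>.079)]
    h,e=np.histogram(S[:,2]-P[2],np.arange(-.01,.2,.01));print(f,len(S));
    for i in range(len(h)):
        T=S[(S[:,2]-P[2]>=e[i])&(S[:,2]-P[2]<e[i+1])]
        if len(T)>2: print('  %.2f'%e[i],len(T),(T.min(0)-P)[:2],(T.max(0)-P)[:2])
    print(robot.camera_model('side')['extrinsics'][2,3])
E
```

```text
side4 2991
  0.02 9 [-0.0147 -0.0315] [0.0049 0.0221]
  0.03 29 [-0.0151 -0.0343] [0.0077 0.0304]
  0.04 22 [-0.0153 -0.0358] [0.01   0.0191]
  0.05 30 [-0.0158 -0.0353] [0.0077 0.0276]
  0.06 18 [-0.0145 -0.0362] [ 0.0034 -0.0175]
  0.07 15 [-0.0173 -0.0378] [ 0.0031 -0.0273]
  0.09 20 [-0.0432 -0.0924] [0.0173 0.0349]
  0.10 94 [-0.0521 -0.0962] [0.023  0.0848]
  0.11 118 [-0.0522 -0.0972] [0.0296 0.0855]
  0.12 107 [-0.0532 -0.1023] [0.0204 0.0903]
  0.13 202 [-0.055  -0.1049] [0.0214 0.0992]
  0.14 120 [-0.0504 -0.1059] [0.0248 0.0835]
  0.15 58 [-0.0241 -0.0261] [0.0227 0.0497]
  0.16 53 [-0.0247 -0.0257] [0.0237 0.0476]
  0.17 54 [-0.0245 -0.0254] [0.0223 0.0252]
  0.18 46 [-0.0379 -0.0275] [0.0333 0.0486]
-1.2594673572072992
side1 3147
  0.02 8 [-0.0137 -0.0319] [0.0042 0.0301]
  0.03 36 [-0.015  -0.0349] [0.0068 0.0262]
  0.04 30 [-0.0152 -0.0332] [0.0064 0.0246]
  0.05 29 [-0.0147 -0.0384] [0.0061 0.0288]
  0.06 32 [-0.0153 -0.0383] [0.0065 0.0226]
  0.07 23 [-0.0164 -0.0422] [ 0.0067 -0.0292]
  0.08 5 [-0.0166 -0.0371] [ 0.0056 -0.0324]
  0.09 20 [-0.0491 -0.093 ] [0.0218 0
[... 378 characters left out ...]
56 -0.0274] [0.0337 0.048 ]
-1.2594673572072992
side5 2951
  0.03 24 [-0.0114 -0.0172] [0.0093 0.0144]
  0.04 18 [-0.0124 -0.0145] [0.0123 0.0127]
  0.05 24 [-0.0114 -0.0182] [0.01   0.0071]
  0.06 16 [-0.0126 -0.0208] [ 0.0078 -0.0091]
  0.09 25 [-0.0511 -0.0934] [0.0183 0.0883]
  0.10 95 [-0.0517 -0.0956] [0.0211 0.0914]
  0.11 106 [-0.0533 -0.0971] [0.0204 0.0907]
  0.12 110 [-0.0525 -0.1009] [0.0239 0.0857]
  0.13 207 [-0.0521 -0.1064] [0.0226 0.0988]
  0.14 111 [-0.0527 -0.1029] [0.0231 0.0808]
  0.15 58 [-0.0251 -0.0251] [0.0228 0.0459]
  0.16 50 [-0.0232 -0.0256] [0.0239 0.0493]
  0.17 48 [-0.0256 -0.0253] [0.0174 0.0263]
  0.18 49 [-0.0383 -0.0255] [0.0303 0.045 ]
-1.2594673572072992
```

The side depth shows the real fingertips about 27 mm above the reported TCP, since the body's underside is at +97 mm instead of +70. That's why the jaws closed above the rib. I'll allow for this offset.

Call:
{"method": "arm_command", "body": {"targets": [[0,0,-1.5,0,4],[0,0,-1.5,0,4],[0,0,-1.5,0,4],[0,0,-1.5,0,4],[0,0,-1.5,0,4]]}}

```text
time: 7.08
position: [0.4901, 0.3255, 0.0637]
tool_rot: [0.996, -0.092, -0.0, 0.0]
ft_force: [-0.5, 0.1, 0.3]
grip_width: 0.0377
```

Call:
{"method": "arm_command", "body": {"targets": [[0,0,1.5,0,4],[0,0,3,0,4],[0,0,3.6,0,4],[0,0,4.0,0,4],[0,0,4.0,0,4]]}}

```text
time: 7.7
position: [0.4902, 0.3256, 0.0236]
tool_rot: [0.996, -0.092, -0.0, 0.0]
ft_force: [-0.4, 0.2, -0.1]
grip_width: 0.04
```

```bash
python3 - <<'E'
from m import *
delta([.4906,.3250,.0215],-.187)
p,d=robot.camera("side");np.savez('side6.npz',p=p,d=d);crop(p,(190,250,140,210),8,'pics/s6.png')
P=robot.get_obs()['position']
C=cloud('side',d);Q=C.reshape(-1,3)
S=Q[(abs(Q[:,0]-P[0])<.06)&(abs(Q[:,1]-P[1])<.11)&(Q[:,2]>.079)]
B=S[(S[:,1]<P[1]-.06)];print('body bottom',np.sort(B[:,2])[:8]-P[2])
E
```

```text
pos [0.4902 0.3256 0.0236] yaw -0.18518906363726328 t 7.7 F [-0.4041  0.1922 -0.1467] M [ 0.0727 -0.0428 -0.0104] w 0.03999476601069794 q [ 0.3966  0.7148  1.6515 -0.      0.7758  2.1525] 
 d cm [0.0528 0.0502 0.2073] spin 0.0018109363627365482
body bottom [0.0935 0.0954 0.0954 0.096  0.0965 0.0966 0.097  0.0977]
```

View pics/s6.png

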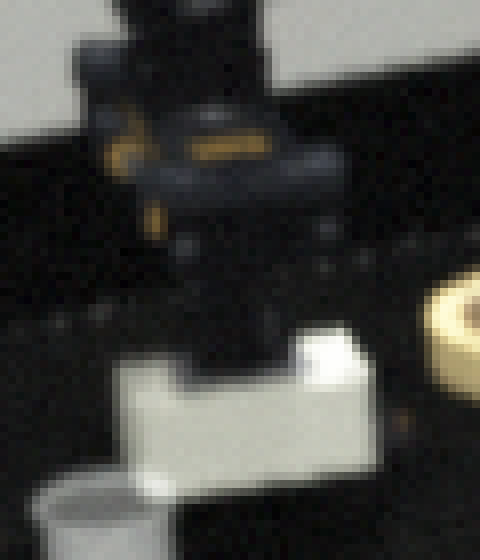

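Call:
{"method": "arm_command", "body": {"targets": [[0,0,0,0,0],[0,0,0,0,0],[0,0,0,0,0],[0,0,0,0,0],[0,0,0,0,0]], "newtons": 15}}

```text
time: 8.38
position: [0.4904, 0.3257, 0.0241]
tool_rot: [0.996, -0.093, 0.0, -0.0]
ft_force: [1.3, 0.9, 0.7]
grip_width: 0.0118
```

Call:
{"method": "arm_command", "body": {"targets": [[0,0,0,0,0],[0,0,-1,0,0],[0,0,-2,0,0],[0,0,-3,0,0],[0,0,-3,0,0]]}}

```text
time: 9.0
position: [0.4911, 0.326, 0.0552]
tool_rot: [0.996, -0.092, 0.001, -0.001]
ft_force: [0.2, -0.1, -2.2]
grip_width: 0.0118
```

```bash
python3 - <<'E'
from m import *
delta([.4906,.3250,.15],-.187)
p,d=robot.camera("side");np.savez('side7.npz',p=p,d=d);crop(p,(190,250,140,210),8,'pics/s7.png')
E
```

```text
pos [0.4911 0.326  0.0552] yaw -0.1851648759639172 t 9.0 F [ 0.2499 -0.1284 -2.2278] M [0.0857 0.0413 0.0369] w 0.011845406483098779 q [ 0.3965  0.6651  1.6374 -0.      0.8365  2.1525] 
 d cm [-0.0139  0.0923 -9.4799] spin 0.0018351240360829912
```

View pics/s7.png

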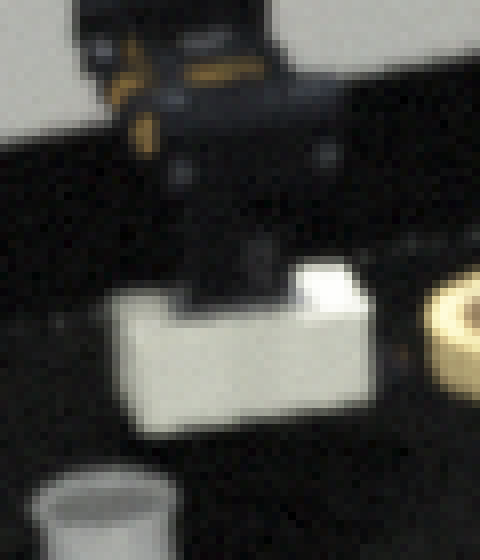

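Call:
{"method": "arm_command", "body": {"targets": [[0,0,-4,0,0],[-2,0,-8,0,0],[-5,0,-9.5,0,0],[-6,0,-9.5,0,0],[-6,0,-9.5,0,0]]}}

```text
time: 9.68
position: [0.4304, 0.3364, 0.1482]
tool_rot: [0.996, -0.092, -0.001, 0.001]
ft_force: [0.4, 0.2, -2.7]
grip_width: 0.0116
```

```bash
python3 - <<'E'
from m import *
delta([.41,-.05,.15],-.006)
p,d=robot.camera("side");crop(p,(170,250,90,210),5,'pics/s8.png')
E
```

```text
pos [0.4304 0.3364 0.1482] yaw -0.18416570362646137 t 9.675 F [ 0.3767  0.2231 -2.7494] M [0.0471 0.0048 0.0113] w 0.01155798370767169 q [ 0.4591  0.4819  1.676  -0.0004  0.9852  2.2142] 
 d cm [ 5.0718 38.3641 -0.1421] spin -0.17816570362646145
```

View pics/s8.png

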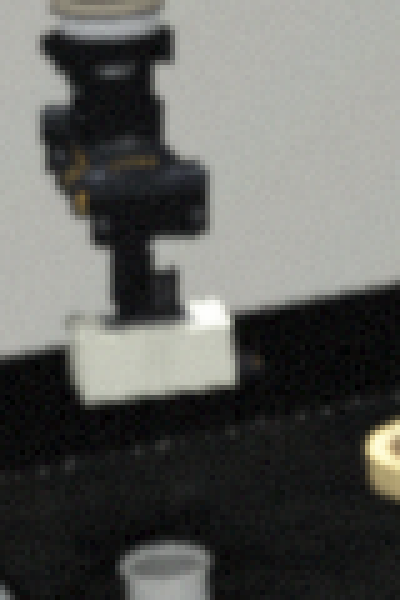

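Call:
{"method": "arm_command", "body": {"targets": [[5.1,38.4,0,-0.178,0],[5.1,38.4,0,-0.178,0],[5.1,38.4,0,-0.178,0],[5.1,38.4,0,-0.178,0],[5.1,38.4,0,-0.178,0]]}}

```text
time: 10.35
position: [0.4158, 0.0244, 0.1484]
tool_rot: [1.0, -0.004, 0.0, 0.0]
ft_force: [1.4, -0.5, -2.5]
grip_width: 0.0119
```

```bash
python3 - <<'E'
from m import *
delta([.43,-.18,.15],-.006)
E
```

```text
pos [0.4158 0.0244 0.1484] yaw -0.007576369025531755 t 10.35 F [ 1.4391 -0.4729 -2.5182] M [-0.0454 -0.0428  0.0411] w 0.01194672406910721 q [-0.2109  0.3255  1.9828 -0.0004  0.8325  1.3677] 
 d cm [ 1.5704 20.4257 -0.1456] spin -0.0015763690255319318
```

Call:
{"method": "arm_command", "body": {"targets": [[3,20.4,0,0,0],[6,26,0,0,0],[9,31.7,0,0,0],[11,31.7,0,0,0],[11,31.7,0,0,0]]}}

```text
time: 10.98
position: [0.5123, -0.2711, 0.1477]
tool_rot: [1.0, -0.005, -0.0, -0.0]
ft_force: [0.9, 0.2, -2.9]
grip_width: 0.012
```

Call:
{"method": "arm_command", "body": {"targets": [[0,0,0,0,0],[0,0,0,0,0]]}}

```text
time: 11.22
position: [0.5106, -0.2678, 0.1473]
tool_rot: [1.0, -0.004, -0.001, -0.001]
ft_force: [-0.3, -0.1, -2.9]
grip_width: 0.0122
```

```bash
python3 - <<'E'
from m import *
delta([.5405,-.2946,.15],-.006)
for n in("top","side"):
    p,d=robot.camera(n);cv2.imwrite(f"pics/{n}9.png",p[:,:,::-1]);np.savez(f"{n}9.npz",p=p,d=d)
E
```

```text
pos [ 0.5106 -0.2678  0.1473] yaw -0.00859406132640444 t 11.225 F [-0.2928 -0.1122 -2.9424] M [0.0736 0.1137 0.0132] w 0.012232406497064153 q [-0.6768  0.5208  1.5994  0.0001  1.0251  0.9026] 
 d cm [ 3.0085  2.6509 -0.281 ] spin -0.0025940613264046064
```

View pics/top9.png

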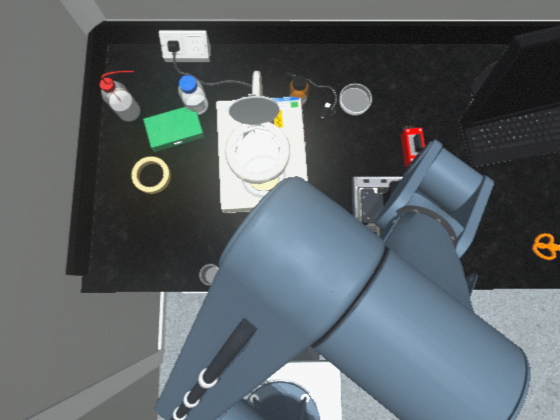

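View pics/side9.png

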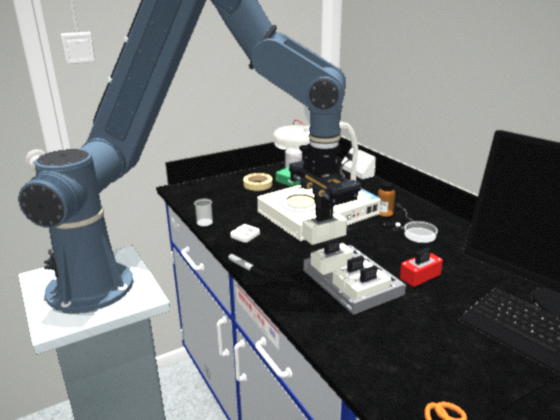

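```bash
cat >> m.py <<'E'
def faces(C,p,cx,cy,zb,yaw=0,dz=0):
    """robust face offsets for pack w/ approx origin; -y face, -x face, top"""
    c,s=np.cos(yaw),np.sin(yaw)
    Q=C.reshape(-1,3)-[cx,cy,zb];W=p.reshape(-1,3).min(1)
    L=np.stack([c*Q[:,0]+s*Q[:,1],-s*Q[:,0]+c*Q[:,1],Q[:,2]],-1)
    out={}
    def fit(name,mask,ax):
        S=L[mask]
        if len(S)<15: out[name]=(len(S),);return
        o=[i for i in range(3) if i!=ax]
        for _ in range(3):
            A=np.c_[np.ones(len(S)),S[:,o]-S[:,o].mean(0)];k=np.linalg.lstsq(A,S[:,ax],rcond=None)[0]
            r=S[:,ax]-A@k;g=abs(r)<max(2.5*np.median(abs(r)),1e-3);S=S[g]
        out[name]=(len(S),np.round(S.mean(0)*1000,1),'slopes',np.round(k[1:],3))
    w=W>110
    fit('-y',w&(abs(L[:,0])<.045)&(abs(L[:,1]+.024)<.010)&(L[:,2]>.006)&(L[:,2]<.040),1)
    fit('-x',w&(abs(L[:,0]+.05)<.010)&(abs(L[:,1])<.020)&(L[:,2]>.014)&(L[:,2]<.040),0)
    fit('top',w&(abs(L[:,0])<.047)&(abs(L[:,1])<.021)&(abs(L[:,2]-.045)<.008),2)
    return out
E
python3 - <<'E'
from m import *
z=np.load('side9.npz');C=cloud('side',z['d']);p=z['p']
for nm,a in(('L',(.56,-.2453,.01)),('R',(.56,-.3438,.01)),('E',(.56,-.3933,.01)),('spare',(.5186,-.2678,.1285))):
    print(nm,faces(C,p,*a,yaw=-.006))
crop(p,(280,420,140,320),4,'pics/s9.png')
E
```

```text
L {'-y': (225, array([ -3.2, -25. ,  23.7]), 'slopes', array([-0.   , -0.008])), '-x': (60, array([-48.9,  -0.5,  27.7]), 'slopes', array([-0.011,  0.017])), 'top': (156, array([-3.2, -3.5, 43.5]), 'slopes', array([-0.003, -0.009]))}
R {'-y': (1,), '-x': (77, array([-49.7,  -0.8,  27.2]), 'slopes', array([0.008, 0.011])), 'top': (165, array([-16.5,  -1.6,  43.6]), 'slopes', array([ 0.005, -0.006]))}
E {'-y': (200, array([  0.1, -26. ,  30.1]), 'slopes', array([-0.009,  0.113])), '-x': (79, array([-50. ,  -0.6,  27. ]), 'slopes', array([0.01 , 0.025])), 'top': (183, array([-4.3, -5. , 44. ]), 'slopes', array([ 0.002, -0.005]))}
spare {'-y': (337, array([ -0.6, -23.9,  22.8]), 'slopes', array([-0.01 ,  0.026])), '-x': (89, array([-49. ,  -0.5,  27.2]), 'slopes', array([0.001, 0.097])), 'top': (124, array([-4.4, -5.7, 38.2]), 'slopes', array([-0.004,  0.012]))}
```

View pics/s9.png

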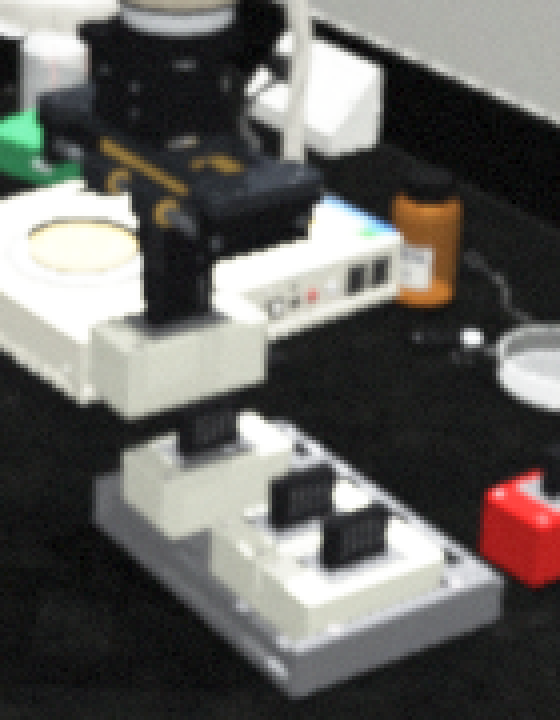

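Call:
{"method": "arm_command", "body": {"targets": [[2.7,2.8,1,-0.006,0],[2.7,2.8,4,-0.006,0],[2.7,2.8,5.8,-0.006,0],[2.7,2.8,5.8,-0.006,0],[2.7,2.8,5.8,-0.006,0]]}}

```text
time: 11.95
position: [0.5388, -0.2956, 0.0917]
tool_rot: [1.0, -0.0, 0.0, 0.0]
ft_force: [0.6, -1.1, -1.8]
grip_width: 0.0122
```

```bash
cat > look.py <<'E'
import sys
from m import *
n=sys.argv[1]
p,d=robot.camera("side");C=cloud('side',d);crop(p,(290,400,170,310),5,f'pics/{n}.png')
delta([.5377,-.2956,.089],-.006)
P=robot.get_obs()['position']
for nm,a in(('L',(.56,-.2453,.01)),('R',(.56,-.3438,.01)),('spare',(P[0]+.008,P[1],P[2]-.024))):
    print(nm,faces(C,p,*a,yaw=-.006))
E
python3 look.py s10
```

```text
pos [ 0.5391 -0.296   0.092 ] yaw -0.0007420484045024712 t 12.0 F [ 0.7852 -1.3993 -2.5773] M [-0.0072  0.0719 -0.0305] w 0.011541136008224949 q [-0.6836  0.6383  1.548  -0.      0.9533  0.8879] 
 d cm [-0.1403 -0.0422  0.3041] spin 0.005257951595497357
L {'-y': (70, array([-13. , -24.6,  14.6]), 'slopes', array([-0.015,  0.011])), '-x': (56, array([-48.7,  -0. ,  26.1]), 'slopes', array([0.016, 0.022])), 'top': (25, array([-41.8,   9.5,  42.5]), 'slopes', array([0.089, 0.005]))}
R {'-y': (2,), '-x': (74, array([-49.4,  -0.3,  26.9]), 'slopes', array([ 0.005, -0.036])), 'top': (140, array([-15.4,  -1.3,  43.5]), 'slopes', array([0.007, 0.001]))}
spare {'-y': (297, array([ -0.5, -24.5,  23.2]), 'slopes', array([0.003, 0.012])), '-x': (81, array([-49.1,   0.1,  27. ]), 'slopes', array([0.011, 0.004])), 'top': (134, array([-5.3, -4.8, 42.6]), 'slopes', array([0.   , 0.002]))}
```

View pics/s10.png

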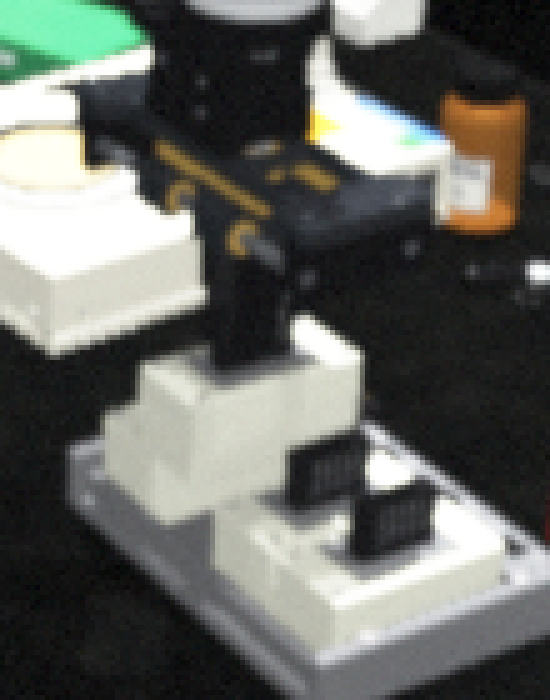

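Call:
{"method": "arm_command", "body": {"targets": [[-0.1,-0.07,1,0.004,0],[-0.1,-0.07,2,0.004,0],[-0.1,-0.07,3,0.004,0],[-0.1,-0.07,3.6,0.004,0],[-0.1,-0.07,3.6,0.004,0]]}}

```text
time: 12.62
position: [0.5366, -0.2948, 0.0537]
tool_rot: [1.0, -0.003, -0.001, -0.001]
ft_force: [-0.7, 0.3, -3.1]
grip_width: 0.0117
```

```bash
python3 look.py s11
```

```text
pos [ 0.5369 -0.295   0.054 ] yaw -0.005315175542977595 t 12.675 F [ 0.09    0.4796 -3.0366] M [-0.041   0.0262 -0.0488] w 0.011665928996849447 q [-0.6845  0.6912  1.5732 -0.0001  0.8789  0.8917] 
 d cm [ 0.0727  0.0596 -3.4964] spin 0.0006848244570223372
L {'-y': (0,), '-x': (42, array([-48.6,   8. ,  27.8]), 'slopes', array([0.052, 0.011])), 'top': (26, array([-33.1,  13.6,  43.6]), 'slopes', array([ 0.041, -0.098]))}
R {'-y': (0,), '-x': (83, array([-49.7,  -1.1,  26.9]), 'slopes', array([0.008, 0.008])), 'top': (129, array([-15.3,  -1.6,  43.6]), 'slopes', array([-0.001, -0.009]))}
spare {'-y': (117, array([-19.6, -25.1,  28.6]), 'slopes', array([0.013, 0.005])), '-x': (77, array([-50.2,  -0.5,  27.3]), 'slopes', array([-0.004,  0.015])), 'top': (144, array([-3.6, -5.6, 50.9]), 'slopes', array([-0.001, -0.008]))}
```

View pics/s11.png

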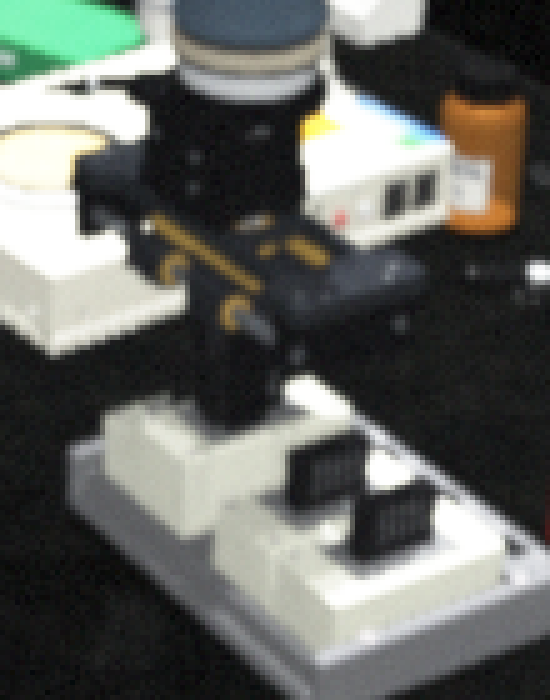

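```bash
python3 - <<'E'
from m import *
p,d=robot.camera("side");np.savez('side11.npz',p=p,d=d)
def an(C,P):
    Q=C.reshape(-1,3)-P
    for lo,hi in((.055,.075),(.075,.085),(.085,.095),(.095,.105),(.105,.12),(.12,.14),(.14,.16),(.16,.18)):
        T=Q[(abs(Q[:,0])<.06)&(Q[:,1]<-.03)&(Q[:,1]>-.11)&(Q[:,2]>lo)&(Q[:,2]<hi)];
        if len(T):print('  ',lo,len(T),T.mean(0))
    T=Q[(abs(Q[:,0])<.05)&(abs(Q[:,1]+.095)<.02)&(Q[:,2]>.06)&(Q[:,2]<.16)]
    print('end face z pct',np.percentile(T[:,2],[2,10,50,90,98]),len(T))
z=np.load('side9.npz');an(cloud('side',z['d']),np.array([.5106,-.2678,.1473]))
an(cloud('side',d),robot.get_obs()['position'])
E
```

```text
0.095 89 [-0.005  -0.0815  0.1018]
   0.105 252 [-0.0123 -0.0719  0.1124]
   0.12 358 [-0.0075 -0.0782  0.1318]
   0.14 202 [-0.0016 -0.0751  0.141 ]
end face z pct [0.0994 0.1034 0.1261 0.1408 0.1418] 614
   0.095 78 [-0.0038 -0.0798  0.1013]
   0.105 231 [-0.0146 -0.0711  0.1121]
   0.12 403 [-0.0056 -0.0753  0.1324]
   0.14 171 [-0.0023 -0.0755  0.1409]
end face z pct [0.099  0.1036 0.1279 0.1407 0.1418] 568
```

```bash
cat >> m.py <<'E'
def wire(I,n,c,yaw,b,s,col,pitch=0):
    rot=R.from_euler('zy',[yaw,pitch]).as_matrix()
    def d3(x0,x1,y0,y1,z0,z1):
        v=np.array([[x,y,z] for x in(x0,x1) for y in(y0,y1) for z in(z0,z1)])
        uv=((proj(n,v@rot.T+c)+.5-[b[0],b[2]])*s).round().astype(int)
        for i in range(8):
            for k in(1,2,4):
                if not i&k: cv2.line(I,tuple(map(int,uv[i])),tuple(map(int,uv[i|k])),col,1)
    d3(-.05,.05,-.024,.024,0,.045);d3(-.022,.022,-.006,.006,.045,.077);d3(.05,.07,-.018,.018,0,.008)
E
python3 - <<'E'
from m import *
z=np.load('side11.npz');p=z['p'];b=(305,385,220,290);s=10
I=cv2.resize(p[b[2]:b[3],b[0]:b[1]],None,fx=s,fy=s,interpolation=cv2.INTER_CUBIC)
B=np.array([0,0,-.0015])
J=I.copy();
wire(J,'side',np.array([.560,-.2453,.01])+B,-.006,b,s,(255,0,0))
wire(J,'side',np.array([.5595,-.3438,.01])+B,-.006,b,s,(255,0,0))
wire(J,'side',np.array([.5445,-.295,.0373])+B,-.006,b,s,(0,255,0))
cv2.imwrite('pics/w.png',np.hstack([I[:, :400],J[:, :400]])[:600,:,::-1]);cv2.imwrite('pics/w2.png',J[:600,:,::-1])
E
```

```text
(no output)
```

View pics/w.png

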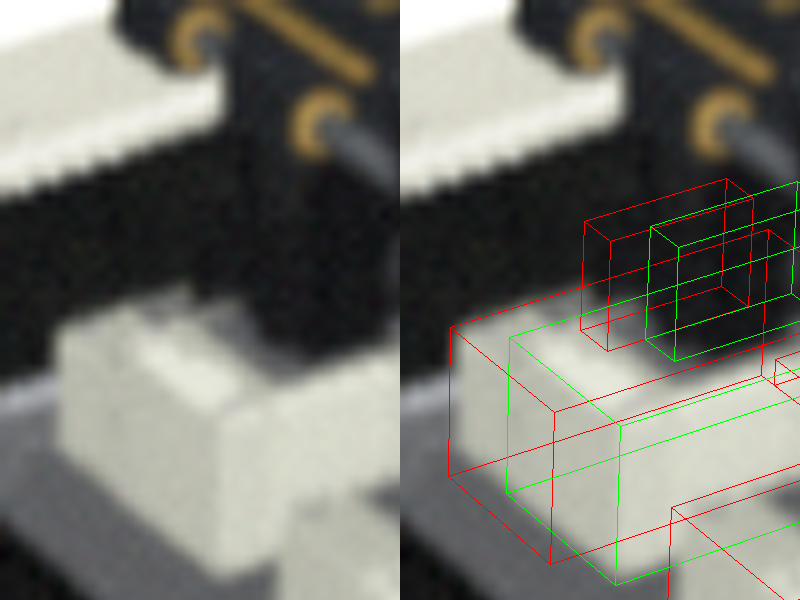

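View pics/w2.png

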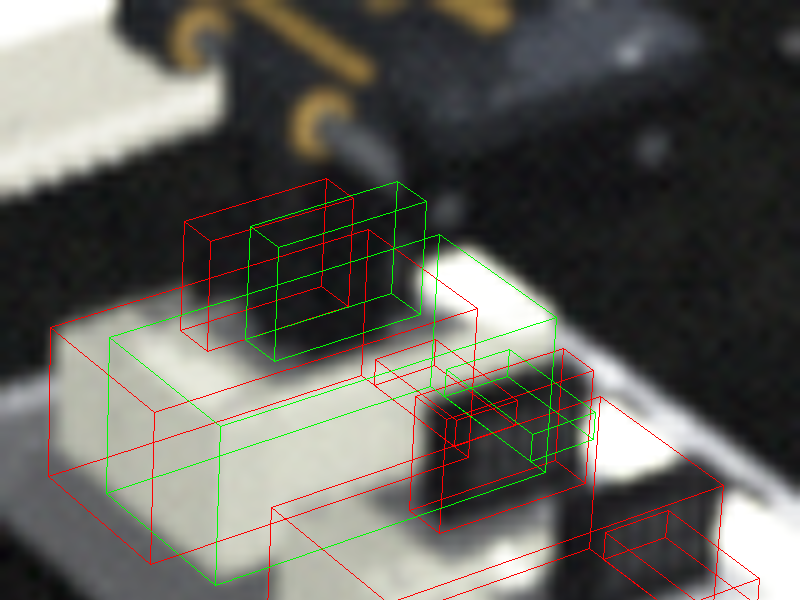

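Call:
{"method": "arm_command", "body": {"targets": [[-0.3,0,0,0,0],[-0.3,0,0.2,0,0]]}}

```text
time: 12.98
position: [0.5343, -0.2953, 0.053]
tool_rot: [1.0, -0.003, 0.0, 0.0]
ft_force: [-0.5, -0.5, -2.0]
grip_width: 0.0123
```

Call:
{"method": "arm_command", "body": {"targets": [[0,0,0.2,0,0],[0,0,0.4,0,0]]}}

```text
time: 13.22
position: [0.5345, -0.2952, 0.0488]
tool_rot: [1.0, -0.003, 0.0, 0.0]
ft_force: [0.4, 0.4, -2.0]
grip_width: 0.0117
```

```bash
python3 look.py s12
```

```text
pos [ 0.5344 -0.2951  0.0485] yaw -0.005189373763218547 t 13.275 F [ 0.3292 -0.4369 -3.4751] M [0.0116 0.0006 0.0312] w 0.011945595359052251 q [-0.6874  0.6967  1.5828  0.      0.8625  0.8886] 
 d cm [ 0.3304  0.0468 -4.0455] spin 0.0008106262367815198
L {'-y': (0,), '-x': (34, array([-48.6,   7.7,  26.5]), 'slopes', array([0.023, 0.009])), 'top': (32, array([-35.8,  10.4,  43.7]), 'slopes', array([-0.047, -0.048]))}
R {'-y': (0,), '-x': (77, array([-49.8,  -0.2,  27.6]), 'slopes', array([-0.006, -0.011])), 'top': (131, array([-13.2,  -2.6,  43.6]), 'slopes', array([ 0.004, -0.015]))}
spare {'-y': (110, array([-22.2, -25.4,  28.9]), 'slopes', array([ 0.003, -0.044])), '-x': (73, array([-49.8,  -0.1,  27. ]), 'slopes', array([-0.002, -0.003])), 'top': (127, array([-5.9, -5.7, 51.7]), 'slopes', array([-0.001,  0.004]))}
```

Call:
{"method": "arm_command", "body": {"targets": [[0,-0.07,0,0,0],[0,-0.07,0.25,0,0],[0,-0.07,0.5,0,0]]}}

```text
time: 13.65
position: [0.5346, -0.2945, 0.0438]
tool_rot: [1.0, -0.003, 0.0, 0.0]
ft_force: [-0.3, -0.0, -1.9]
grip_width: 0.0118
```

Call:
{"method": "arm_command", "body": {"targets": [[0,0,0.2,0,0],[0,0,0.4,0,0]]}}

```text
time: 13.9
position: [0.5345, -0.2945, 0.0398]
tool_rot: [1.0, -0.003, -0.0, -0.0]
ft_force: [0.9, -0.3, -3.3]
grip_width: 0.0117
```

Call:
{"method": "arm_command", "body": {"targets": [[0,0,0.2,0,0],[0,0,0.4,0,0]]}}

```text
time: 14.15
position: [0.5359, -0.2948, 0.0372]
tool_rot: [1.0, -0.003, 0.001, 0.0]
ft_force: [1.8, 2.9, 9.7]
grip_width: 0.0118
```

```bash
python3 look.py s13
```

```text
pos [ 0.5358 -0.2947  0.0372] yaw -0.005650398028061326 t 14.2 F [1.5378 2.2957 4.5048] M [ 0.3608 -0.0344  0.0133] w 0.011962072024533034 q [-0.686   0.7138  1.5878  0.0013  0.8377  0.8895] 
 d cm [ 0.2057  0.0885 -5.1778] spin 0.0003496019719388954
L {'-y': (0,), '-x': (36, array([-48.6,   8.2,  28. ]), 'slopes', array([-0.022, -0.014])), 'top': (47, array([-35.9,   4.2,  43.2]), 'slopes', array([0.009, 0.005]))}
R {'-y': (1,), '-x': (84, array([-49.4,  -1. ,  27.5]), 'slopes', array([-0.018,  0.016])), 'top': (137, array([-15. ,  -2.1,  43.6]), 'slopes', array([0.006, 0.009]))}
spare {'-y': (70, array([-32.7, -25.2,  26.5]), 'slopes', array([-0.01 , -0.043])), '-x': (68, array([-50.9,   0.5,  28.1]), 'slopes', array([0.022, 0.001])), 'top': (103, array([-8.5, -4.9, 51.2]), 'slopes', array([-0.014,  0.005]))}
```

View pics/s13.png

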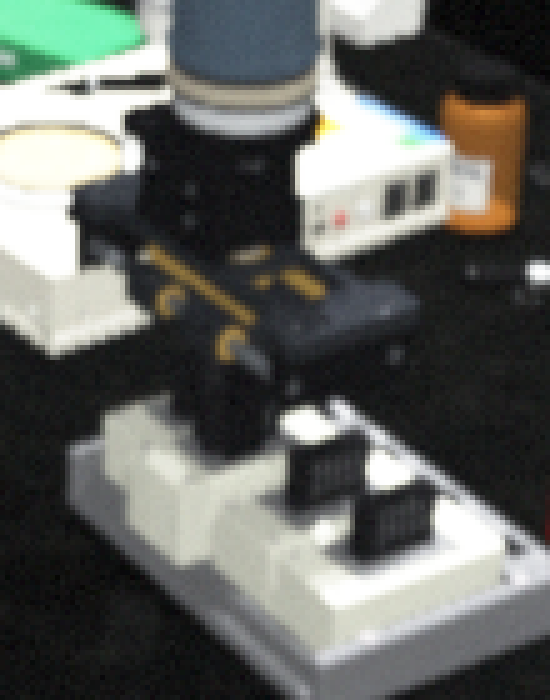

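Call:
{"method": "arm_command", "body": {"targets": [[0,-0.07,0,0,0],[0,-0.07,0.2,0,0],[0,-0.07,0.2,0,0]], "newtons": 8}}

```text
time: 14.58
position: [0.5376, -0.2948, 0.0362]
tool_rot: [1.0, -0.003, 0.003, 0.001]
ft_force: [2.9, 2.6, 8.5]
grip_width: 0.0123
```

```bash
python3 look.py s14
```

```text
pos [ 0.5376 -0.2948  0.0362] yaw -0.006006498388016153 t 14.625 F [2.9432 1.7276 8.9405] M [ 0.4895 -0.4597 -0.0258] w 0.011977106267885859 q [-0.6847  0.7154  1.5879  0.0025  0.8316  0.8905] 
 d cm [ 0.0448  0.0922 -5.2771] spin -6.498388016140666e-06
L {'-y': (0,), '-x': (39, array([-48.4,   8.3,  27.8]), 'slopes', array([ 0.021, -0.014])), 'top': (53, array([-35.8,   2.8,  43.8]), 'slopes', array([ 0.037, -0.002]))}
R {'-y': (3,), '-x': (84, array([-49.8,  -0.9,  26.7]), 'slopes', array([ 0.003, -0.002])), 'top': (135, array([-14. ,  -0.4,  43.5]), 'slopes', array([-0.004, -0.01 ]))}
spare {'-y': (44, array([-34.8, -24.3,  25.3]), 'slopes', array([ 0.072, -0.048])), '-x': (79, array([-51.8,  -0.5,  27.1]), 'slopes', array([-0.003,  0.048])), 'top': (69, array([-1.1, -4. , 50.7]), 'slopes', array([-0.042, -0.003]))}
```

View pics/s14.png

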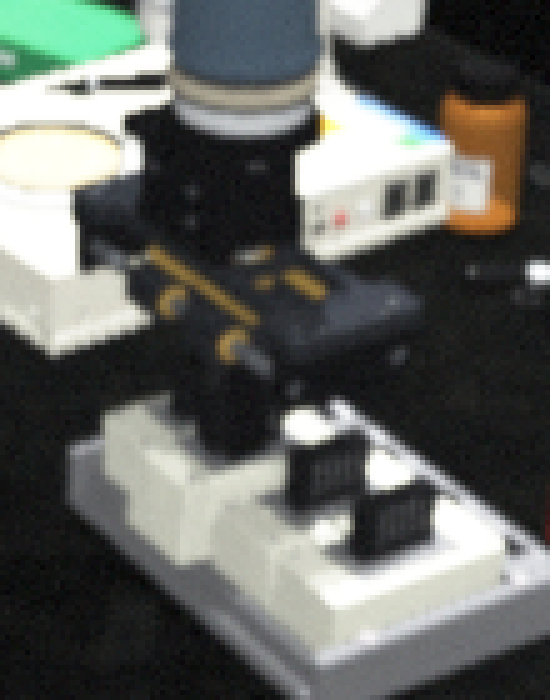

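Call:
{"method": "arm_command", "body": {"targets": [[0,0,0.1,0,0],[0,0,0.2,0,0],[0,0,0.2,0,0]], "newtons": 5}}

```text
time: 15.0
position: [0.5395, -0.295, 0.0352]
tool_rot: [1.0, -0.003, 0.005, 0.002]
ft_force: [5.9, 3.6, 11.6]
grip_width: 0.0119
```

```bash
python3 look.py s15
```

```text
pos [ 0.5395 -0.295   0.0353] yaw -0.0066461276974705275 t 15.05 F [ 5.5099  3.8861 11.4611] M [ 0.8317 -0.8165 -0.033 ] w 0.011959138604172222 q [-0.6838  0.7173  1.587   0.0046  0.8268  0.8905] 
 d cm [-0.1264  0.0776 -5.3754] spin -0.0006461276974705221
L {'-y': (1,), '-x': (41, array([-48.4,   7.2,  27.3]), 'slopes', array([ 0.021, -0.042])), 'top': (51, array([-35. ,   2.9,  43.5]), 'slopes', array([ 0.01 , -0.022]))}
R {'-y': (3,), '-x': (80, array([-49.5,   0.1,  26.5]), 'slopes', array([-0.007,  0.032])), 'top': (132, array([-12.7,  -1.3,  43.6]), 'slopes', array([ 0.008, -0.012]))}
spare {'-y': (65, array([-36.3, -26.6,  24.9]), 'slopes', array([-0.026,  0.056])), '-x': (73, array([-53. ,  -1. ,  27.2]), 'slopes', array([0.026, 0.088])), 'top': (40, array([ 4.8, -2.1, 49.2]), 'slopes', array([-0.097, -0.014]))}
```

View pics/s15.png

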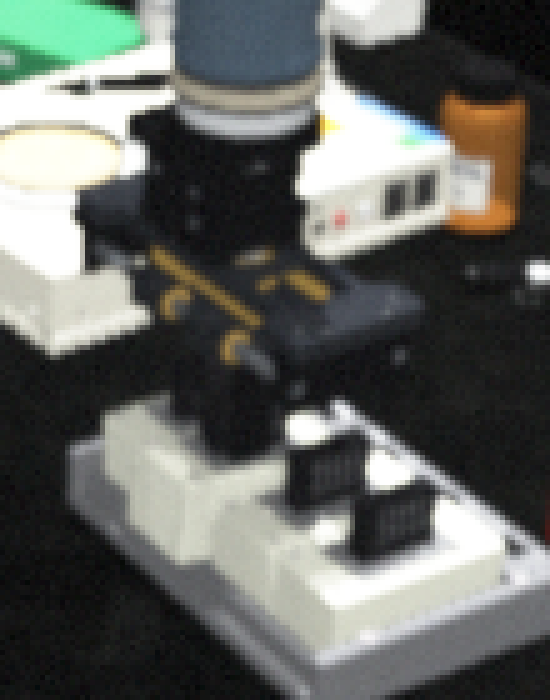

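Call:
{"method": "arm_command", "body": {"targets": [[0,0,0,0,0],[0.3,0,0,0,0],[0.6,0,0.05,0,0],[0.9,0,0.05,0,0]], "newtons": 20}}

```text
time: 15.55
position: [0.5398, -0.2946, 0.0349]
tool_rot: [1.0, -0.001, -0.004, 0.001]
ft_force: [-17.2, -1.7, 25.6]
grip_width: 0.0123
```

```bash
python3 look.py s16
```

```text
pos [ 0.5399 -0.2947  0.0349] yaw -0.00281271549918554 t 15.6 F [-14.5422  -0.3393  23.9136] M [-0.0645  2.3071 -0.0835] w 0.011969359364020155 q [-0.6781  0.7233  1.5718 -0.0071  0.8514  0.9002] 
 d cm [-0.2602  0.0989 -5.4057] spin 0.0031872845008145134
L {'-y': (0,), '-x': (33, array([-48.7,   6.2,  26.3]), 'slopes', array([0.04 , 0.025])), 'top': (53, array([-35.1,   4.1,  43.4]), 'slopes', array([-0.013, -0.005]))}
R {'-y': (3,), '-x': (75, array([-49.6,  -0.4,  27.1]), 'slopes', array([-0.022,  0.01 ])), 'top': (124, array([-12.9,  -2.7,  43.6]), 'slopes', array([0.004, 0.011]))}
spare {'-y': (37, array([-38.9, -25.5,  24.6]), 'slopes', array([-0.077, -0.059])), '-x': (88, array([-53.1,  -0.3,  26.8]), 'slopes', array([0.013, 0.105])), 'top': (41, array([11.7, -4. , 48.3]), 'slopes', array([-0.096, -0.04 ]))}
```

View pics/s16.png

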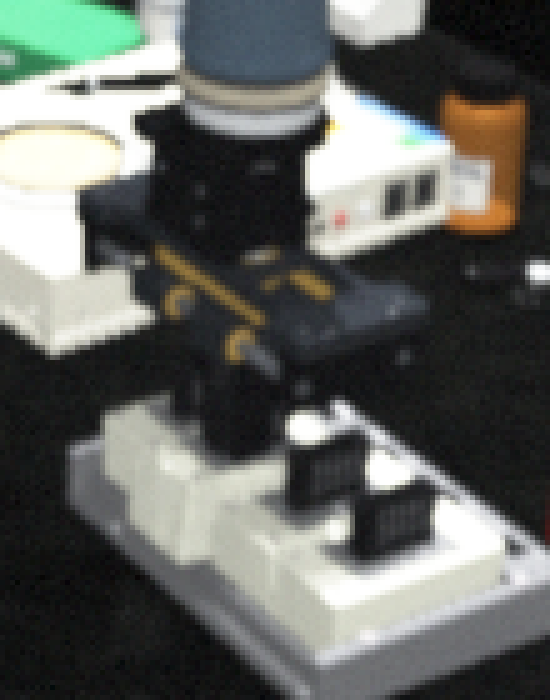

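Call:
{"method": "arm_command", "body": {"targets": [[0,0,-0.1,0,0],[0,0,-0.15,0,0]]}}

```text
time: 15.85
position: [0.5406, -0.2946, 0.035]
tool_rot: [1.0, -0.002, -0.002, 0.0]
ft_force: [-7.9, -2.0, 12.5]
grip_width: 0.0119
```

```bash
python3 look.py s17
```

```text
pos [ 0.5406 -0.2946  0.0349] yaw -0.003771560043013468 t 15.9 F [-8.8487 -0.033  14.2928] M [-0.1995  1.5392  0.0319] w 0.011828579288098691 q [-0.6781  0.7233  1.5718 -0.0051  0.85    0.8998] 
 d cm [-0.3157  0.106  -5.4039] spin 0.0022284399569865165
L {'-y': (1,), '-x': (51, array([-48.6,   5.4,  27.7]), 'slopes', array([0.01 , 0.029])), 'top': (42, array([-35.2,   4.6,  43.5]), 'slopes', array([ 0.004, -0.042]))}
R {'-y': (1,), '-x': (71, array([-49.7,  -0.8,  27.7]), 'slopes', array([0.006, 0.006])), 'top': (121, array([-15.1,  -1.8,  43.7]), 'slopes', array([ 0.006, -0.007]))}
spare {'-y': (41, array([-37.1, -24.7,  26. ]), 'slopes', array([ 0.073, -0.038])), '-x': (58, array([-53.3,  -1.2,  26.9]), 'slopes', array([0.011, 0.152])), 'top': (39, array([ 3.7, -4.4, 49.5]), 'slopes', array([-0.085, -0.028]))}
```

Call:
{"method": "arm_command", "body": {"targets": [[0.1,0,-0.1,0,0],[0.4,0,-0.1,0,0],[0.7,0,-0.1,0,0]]}}

```text
time: 16.27
position: [0.5491, -0.2939, 0.0344]
tool_rot: [1.0, -0.002, -0.001, -0.0]
ft_force: [-4.0, -0.3, 5.8]
grip_width: 0.0118
```

```bash
python3 look.py s18
```

```text
pos [ 0.5497 -0.2939  0.0343] yaw -0.0047548143542162965 t 16.325 F [-4.5353 -1.0279  5.1615] M [ 0.067   0.6206 -0.0147] w 0.011784264073849323 q [-0.6694  0.7309  1.5534 -0.0014  0.859   0.907 ] 
 d cm [-1.2088  0.1747 -5.4656] spin 0.0012451856457835753
L {'-y': (0,), '-x': (59, array([-48.7,  -0.3,  28.3]), 'slopes', array([0.014, 0.024])), 'top': (53, array([-35.4,   3.6,  43.6]), 'slopes', array([ 0.025, -0.012]))}
R {'-y': (3,), '-x': (81, array([-49.5,  -1. ,  27.5]), 'slopes', array([ 0.015, -0.001])), 'top': (127, array([-12.3,  -1.2,  43.8]), 'slopes', array([ 0.   , -0.001]))}
spare {'-y': (6,), '-x': (80, array([-53.3,  -1.2,  26.7]), 'slopes', array([-0.011,  0.12 ])), 'top': (40, array([ 1.6, -6.1, 49.4]), 'slopes', array([-0.086, -0.029]))}
```

Call:
{"method": "arm_command", "body": {"targets": [[0.3,0.02,0,0,0],[0.6,0.02,0,0,0],[0.6,0.02,0,0,0]]}}

```text
time: 16.7
position: [0.5539, -0.2938, 0.034]
tool_rot: [1.0, -0.002, -0.003, -0.001]
ft_force: [-8.7, -0.4, 6.2]
grip_width: 0.0119
```

```bash
python3 look.py s19
```

```text
pos [ 0.554  -0.2938  0.0341] yaw -0.004329235566535875 t 16.75 F [-7.009  -0.4828  8.2215] M [-0.1059  1.0906 -0.0797] w 0.011691190878788572 q [-0.6643  0.736   1.5404 -0.003   0.87    0.9128] 
 d cm [-1.6555  0.1813 -5.4835] spin 0.0016707644334639227
L {'-y': (0,), '-x': (68, array([-48.4,  -0.2,  26.5]), 'slopes', array([-0.001, -0.005])), 'top': (63, array([-34.1,   2.4,  43.1]), 'slopes', array([ 0.011, -0.033]))}
R {'-y': (0,), '-x': (79, array([-49.7,  -0.3,  27.4]), 'slopes', array([ 0.003, -0.024])), 'top': (130, array([-14.1,  -1.3,  43.2]), 'slopes', array([ 0.01 , -0.005]))}
spare {'-y': (1,), '-x': (79, array([-52.6,  -0.4,  26.9]), 'slopes', array([0.002, 0.083])), 'top': (47, array([ 4.1, -0.6, 49.5]), 'slopes', array([-0.084, -0.012]))}
```

View pics/s19.png

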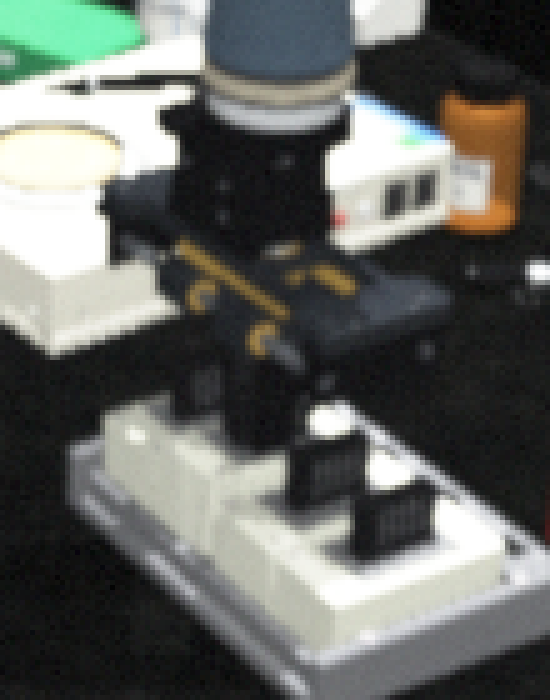

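Call:
{"method": "arm_command", "body": {"targets": [[0.2,0,0,0,0],[0.45,0,0,0,0],[0.45,0,0,0,0]]}}

```text
time: 17.12
position: [0.5569, -0.2937, 0.0341]
tool_rot: [1.0, -0.002, -0.004, -0.001]
ft_force: [-10.3, -1.6, 9.4]
grip_width: 0.0119
```

```bash
python3 look.py s20
```

```text
pos [ 0.5569 -0.2937  0.0341] yaw -0.004105379014259705 t 17.175 F [-10.1334  -1.6975   8.941 ] M [-0.1821  1.6548 -0.0276] w 0.011697926654363117 q [-0.6606  0.7395  1.5308 -0.0047  0.879   0.9173] 
 d cm [-1.9652  0.186  -5.4751] spin 0.0018946209857402252
L {'-y': (2,), '-x': (64, array([-48.6,   0.3,  26.8]), 'slopes', array([-0.02 , -0.008])), 'top': (63, array([-35.6,   0.2,  43.3]), 'slopes', array([-0.015, -0.   ]))}
R {'-y': (2,), '-x': (77, array([-49.7,   0.4,  26.7]), 'slopes', array([-0.009, -0.059])), 'top': (115, array([-15.7,  -2. ,  43.6]), 'slopes', array([ 0.001, -0.001]))}
spare {'-y': (5,), '-x': (80, array([-52.7,   0.3,  28. ]), 'slopes', array([0.006, 0.125])), 'top': (42, array([ 4.7,  1.1, 49.1]), 'slopes', array([-0.086, -0.005]))}
```

View pics/s20.png

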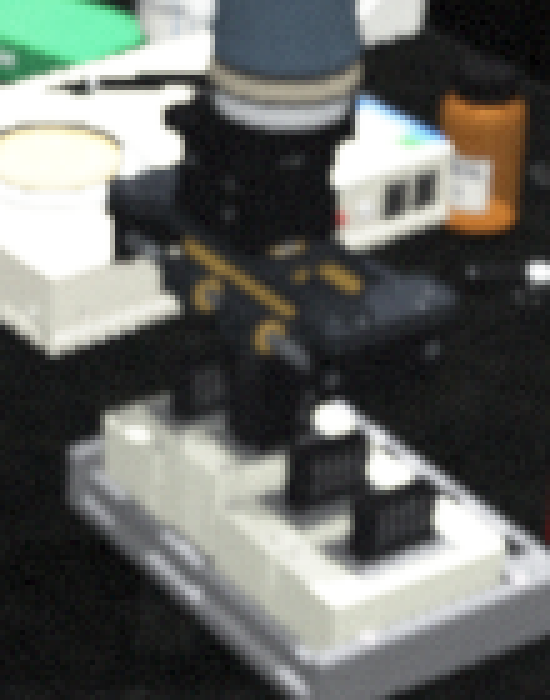

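Call:
{"method": "arm_command", "body": {"targets": [[0.2,0,0,0,0],[0.4,0,0.1,0,0],[0.4,0,0.3,0,0]]}}

```text
time: 17.55
position: [0.5586, -0.2935, 0.0311]
tool_rot: [1.0, -0.002, -0.006, -0.001]
ft_force: [-15.6, -2.0, 11.3]
grip_width: 0.0119
```

```bash
python3 look.py s21
```

```text
pos [ 0.5584 -0.2934  0.0307] yaw -0.0034503322584200154 t 17.6 F [-15.1984  -1.5602  11.5166] M [-0.4052  2.4008 -0.1791] w 0.011834447570688432 q [-0.6576  0.7472  1.5243 -0.0074  0.8824  0.9214] 
 d cm [-2.1507  0.206  -5.7985] spin 0.002549667741579942
L {'-y': (12,), '-x': (60, array([-48.6,  -0.8,  26.5]), 'slopes', array([0.008, 0.021])), 'top': (66, array([-33.2,  -1. ,  43.1]), 'slopes', array([-0.   , -0.043]))}
R {'-y': (1,), '-x': (84, array([-49.6,  -0.4,  27.1]), 'slopes', array([-0.007, -0.009])), 'top': (111, array([-14.7,  -0.3,  43.4]), 'slopes', array([-0.004, -0.002]))}
spare {'-y': (0,), '-x': (80, array([-51.7,   0.2,  27.1]), 'slopes', array([-0.016,  0.09 ])), 'top': (44, array([-6.1, -0.3, 51.1]), 'slopes', array([-0.051, -0.014]))}
```

View pics/s21.png

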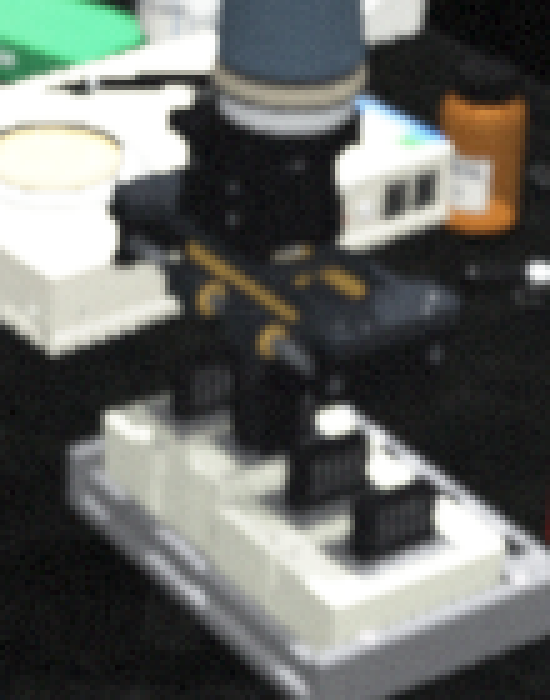

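Call:
{"method": "arm_command", "body": {"targets": [[-0.1,0.02,0.2,0,0],[-0.1,0.02,0.4,0,0],[-0.1,0.02,0.5,0,0]]}}

```text
time: 17.98
position: [0.5563, -0.2935, 0.0259]
tool_rot: [1.0, -0.002, -0.008, -0.002]
ft_force: [-18.7, -2.0, 15.5]
grip_width: 0.0119
```

```bash
python3 look.py s22
```

```text
pos [ 0.5563 -0.2935  0.026 ] yaw -0.003258773604068369 t 18.025 F [-17.6721  -2.3331  12.9143] M [-0.4259  2.8523 -0.1196] w 0.01165974637866004 q [-0.6594  0.7532  1.5292 -0.0085  0.8736  0.9202] 
 d cm [-1.958   0.1905 -6.2758] spin 0.002741226395931662
L {'-y': (4,), '-x': (56, array([-48.4,  -1. ,  27.2]), 'slopes', array([-0.003, -0.016])), 'top': (81, array([-31.8,  -2.7,  43.4]), 'slopes', array([-0.028, -0.009]))}
R {'-y': (3,), '-x': (64, array([-49.6,  -1.3,  26.3]), 'slopes', array([ 0.011, -0.007])), 'top': (133, array([-14.9,  -1.6,  43.5]), 'slopes', array([ 0.012, -0.016]))}
spare {'-y': (0,), '-x': (74, array([-51. ,   0.3,  28.9]), 'slopes', array([-0.016,  0.062])), 'top': (80, array([-20.7,  -2.2,  51.3]), 'slopes', array([-0.005, -0.008]))}
```

View pics/s22.png

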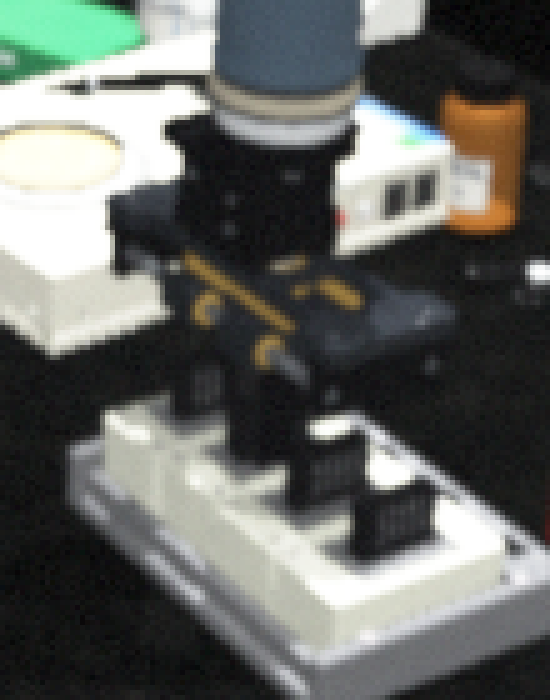

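Call:
{"method": "arm_command", "body": {"targets": [[-0.3,0,0,0,0],[-0.6,0,0,0,0],[-0.6,0,-0.1,0,0]]}}

```text
time: 18.4
position: [0.5561, -0.2937, 0.026]
tool_rot: [1.0, -0.002, -0.002, -0.001]
ft_force: [-4.8, -1.8, -2.2]
grip_width: 0.0116
```

```bash
python3 look.py s23
```

```text
pos [ 0.556  -0.2937  0.0259] yaw -0.004680840989916817 t 18.45 F [-5.524  -0.9805 -0.2028] M [-0.1939  1.1836 -0.0737] w 0.012291955600696566 q [-0.6626  0.7496  1.5393 -0.0018  0.8573  0.914 ] 
 d cm [-1.8594  0.1905 -6.3009] spin 0.0013191590100833928
L {'-y': (4,), '-x': (50, array([-48.6,  -1.4,  27.9]), 'slopes', array([ 0.023, -0.02 ])), 'top': (83, array([-33.8,  -2.8,  43.6]), 'slopes', array([ 0.044, -0.017]))}
R {'-y': (5,), '-x': (77, array([-49.5,   0.5,  27.2]), 'slopes', array([0.012, 0.04 ])), 'top': (114, array([-13.3,  -0.6,  43.6]), 'slopes', array([ 0.006, -0.012]))}
spare {'-y': (0,), '-x': (71, array([-51.5,   0.1,  28. ]), 'slopes', array([-0.016,  0.026])), 'top': (75, array([-20.4,  -1. ,  51.2]), 'slopes', array([0.001, 0.011]))}
```

Seated and level. Now I'll open gently, then lift.

Call:
{"method": "arm_command", "body": {"targets": [[0,0,-0.1,0,3],[0,0,-0.1,0,3],[0,0,-0.1,0,3],[0,0,-0.1,0,3]]}}

```text
time: 18.95
position: [0.5585, -0.2944, 0.0281]
tool_rot: [1.0, -0.002, 0.0, 0.0]
ft_force: [-0.6, 0.2, 0.3]
grip_width: 0.0294
```

Call:
{"method": "arm_command", "body": {"targets": [[0,0,-2,0,3],[0,0,-5,0,3],[0,0,-9,0,3],[0,0,-9,0,3]]}}

```text
time: 19.45
position: [0.5606, -0.2961, 0.1217]
tool_rot: [1.0, -0.003, 0.003, 0.003]
ft_force: [0.1, 0.9, 0.6]
grip_width: 0.0301
```

```bash
cat > fin.py <<'E'
import sys
from m import *
n=sys.argv[1]
p,d=robot.camera("side");C=cloud('side',d);crop(p,(290,400,150,310),5,f'pics/{n}.png')
delta([.5,-.2956,.2],-.006)
for nm,a in(('L',(.56,-.2453,.01)),('R',(.56,-.3438,.01)),('E',(.56,-.3933,.01)),('spare',(.56,-.2946,.01))):
    print(nm,faces(C,p,*a,yaw=-.006))
E
python3 fin.py s24
```

```text
pos [ 0.5591 -0.2951  0.1197] yaw -0.0051427691033400676 t 19.5 F [-0.3042 -0.2931 -0.3194] M [-0.0327 -0.0285 -0.0157] w 0.030180026123276835 q [-0.6621  0.6209  1.4844  0.0001  1.0322  0.9138] 
 d cm [-5.8859  0.1033 -8.0522] spin 0.0008572308966598996
L {'-y': (1,), '-x': (65, array([-48.6,  -0.6,  27. ]), 'slopes', array([-0.002, -0.019])), 'top': (95, array([-19. ,   0.6,  43.4]), 'slopes', array([ 0.005, -0.009]))}
R {'-y': (2,), '-x': (73, array([-50. ,   0.3,  26.6]), 'slopes', array([0.007, 0.016])), 'top': (138, array([-14.5,  -1.6,  43.3]), 'slopes', array([ 0.002, -0.014]))}
E {'-y': (213, array([ -1.9, -25.7,  29.7]), 'slopes', array([-0.004,  0.078])), '-x': (79, array([-49.8,   0.3,  27.8]), 'slopes', array([ 0.001, -0.033])), 'top': (214, array([-4.8, -5.2, 43.7]), 'slopes', array([-0.003, -0.014]))}
spare {'-y': (4,), '-x': (80, array([-49.9,  -0.3,  26.3]), 'slopes', array([-0.003,  0.022])), 'top': (126, array([-15.6,  -0.2,  43.3]), 'slopes', array([ 0.003, -0.005]))}
```

View pics/s24.png

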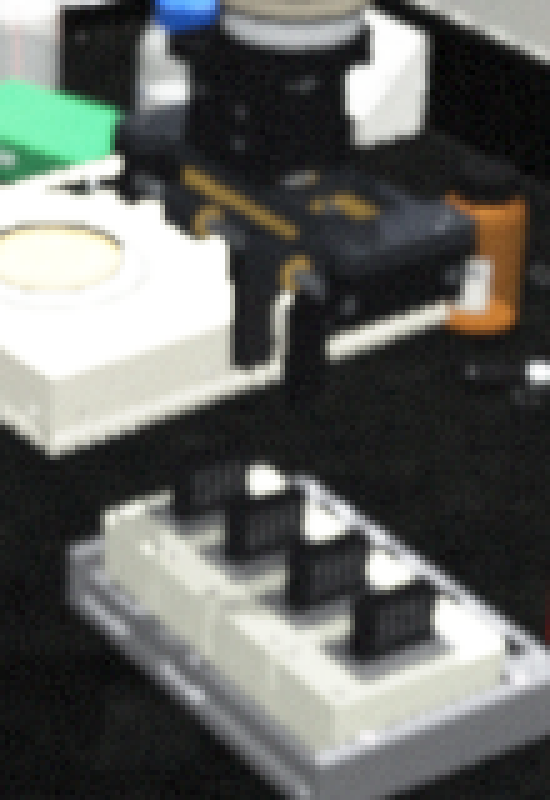

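Call:
{"method": "arm_command", "body": {"targets": [[-3,0,-5,0,3],[-8,8,-8,0,3],[-13,14,-8,0,3],[-20,20,-8,0,3],[-25,25,-8,0,3]]}}

```text
time: 20.12
position: [0.3674, -0.4819, 0.195]
tool_rot: [1.0, -0.002, -0.0, -0.001]
ft_force: [1.2, -0.1, -1.0]
grip_width: 0.0302
```

```bash
python3 fin.py s25; python3 - <<'E'
from m import *
p,d=robot.camera("top");cv2.imwrite("pics/top25.png",p[:,:,::-1]);C=cloud('top',d)
for k,y in(('L',-.2453),('S',-.2946),('R',-.3438),('E',-.3933)):
    Q=C.reshape(-1,3);S=Q[(abs(Q[:,0]-.56)<.06)&(abs(Q[:,1]-y)<.015)&(Q[:,2]>.08)&(Q[:,2]<.095)]
    print(k,len(S),S.mean(0) if len(S) else '')
E
```

```text
pos [ 0.3614 -0.4889  0.1951] yaw -0.010439451503935389 t 20.175 F [-2.4254 -4.1555  0.7341] M [-0.1214  0.1146 -0.0606] w 0.029902246562583196 q [-1.1143  0.502   1.4748 -0.0071  1.1636  0.4697] 
 d cm [ 13.658  -19.4746  -0.6402] spin -0.00443945150393521
L {'-y': (1,), '-x': (57, array([-48.4,   1.2,  26.4]), 'slopes', array([0.002, 0.058])), 'top': (56, array([-24.9,   1.1,  43.2]), 'slopes', array([-0.005, -0.023]))}
R {'-y': (1,), '-x': (83, array([-49.4,  -0. ,  27.5]), 'slopes', array([ 0.017, -0.012])), 'top': (164, array([-14.3,  -1.3,  43.7]), 'slopes', array([ 0.001, -0.011]))}
E {'-y': (191, array([  0.9, -25.9,  30. ]), 'slopes', array([-0.006,  0.084])), '-x': (95, array([-49.9,   0.3,  27.1]), 'slopes', array([-0.001, -0.025])), 'top': (213, array([-6. , -4.2, 43.8]), 'slopes', array([-0.001,  0.005]))}
spare {'-y': (1,), '-x': (86, array([-49.8,  -0.9,  27.2]), 'slopes', array([-0.003,  0.014])), 'top': (118, array([-13.3,  -4.8,  43.7]), 'slopes', array([ 0.006, -0.034]))}
L 84 [ 0.5594 -0.2455  0.0871]
S 84 [ 0.5589 -0.2936  0.0867]
R 89 [ 0.5596 -0.3436  0.0863]
E 93 [ 0.5594 -0.3935  0.0863]
```

View pics/top25.png

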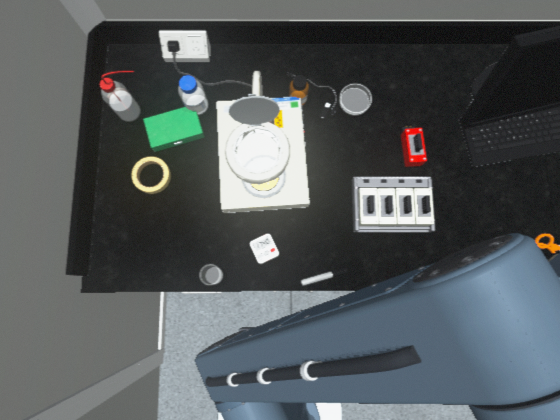

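The top view shows all four packs seated in line, with ribs at about (370–424, 203). The timer (263,248), beaker (210,273) and marker (317,278) are where they started.

Call:
{"method": "arm_command", "body": {"targets": [[0,0,0,0,3],[0,0,0,0,3],[0,0,0,0,3]]}}

```text
time: 20.6
position: [0.3702, -0.4801, 0.196]
tool_rot: [1.0, -0.001, -0.0, -0.0]
ft_force: [0.2, 0.8, 0.1]
grip_width: 0.0301
```

```bash
python3 -c "
from rig import robot
print(robot.get_obs()['ft_force']);print(robot.hand_in())"
```

```text
[0.21596137 0.79184453 0.13887837]
the job is handed in; nothing more can be done
None
```

The spare pack is seated in the empty bay and the job is handed in at about 20.6 s. I pinched the rib across and lowered the pack so its heel bore on the sill and tipped the tongue down. I then slid the tongue under the hood against the contact, and the heel dropped behind the sill.

**Last checks**
- **Top camera:** all four ribs are at x = 0.559–0.560 m and level in height to about 1 mm. The spare's rib is at y = -0.2936 m, within about 1 mm of mid-gap.
- **Side camera:** the spare's top face is at the same height as its neighbours' and level within about 0.01 rad along its length. Across its width, one noisy fit gave -0.034 rad and the one before gave -0.005. The heel face is in line with the others.
- **Everything else:** the neighbour packs measured within about 1 mm of where they started. The timer, beaker and marker looked unmoved in the picture. The arm is clear of everything.

**What went wrong or disagreed**
- **First grasps missed:** the fingertips are really about 27 mm above the reported tool point. The first two grasps closed above the rib, and I corrected for this from the depth images.
- **Pack slid in the grip:** it moved about 8 mm up while being lowered. I did not find out why, and it did no harm.
- **First push stuck:** the first push towards the contact stopped on friction, with about 17 N sideways, until I eased the downward force.

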